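# Bed the oblong stone slab level

### The arm

A 6-joint arm with a two-finger parallel gripper is mounted at the origin on the work surface. World frame = base frame: x ahead of the robot, y to its left, z up, the work surface at z = 0. Lengths are in m, angles in rad, forces in N, time in s.
With the tool pointing down it reaches from about 0.275 to 0.85 m from the base axis. Payload 19 kg.
Tool frame: the origin (TCP) lies midway between the tips of the shut fingers; the grasp point (between the pads) lies 19 mm behind it; z points along the fingers, y is the direction in which the jaws open and shut (so a half turn about z gives the same grasp; the last joint's range is limited). The gripper opens to 85 mm and grips with 20 to 120 N. Pads are 22 mm wide; open, the fingers measure 114 mm over their backs; the gripper's body (76 mm by 85 mm) begins 54 mm behind the grasp point. The pads swing forward as they close: fully open they stand 13 mm farther back than shut.
Start: joints at [-1.437, 0.15, 1.437, -0, 1.554, -0.134], TCP at [0.152, -0.554, 0.231] pointing down, gripper open.
Joint ranges: [-2.8, 2.8], [-0.68, 2.1], [0.12, 2.68], [-1.39, 4.53], [0.16, 2.79], [-2.81, 2.81]. Speed limits (rad/s): [1.89, 1.89, 2.22, 3.01, 3.01, 3.01].

### API

Orientations are given as [roll, pitch, yaw] about the fixed x, y, z axes, in that order (R = Rz(yaw) Ry(pitch) Rx(roll)).
In Python, from bench import bot gives the robot as it stands.
- The arm moves only by the tool servo_tool, never from a script. Its argument "steps" is a list of rows, each a list of 3 entries, a list of its own where there are three numbers: the shift along the tool's x, y, z in cm, then the turn, a rotation vector about the tool's x, y, z in rad, then the opening, from -1 (shut) to 1 (fully open). In form: [[[tx, ty, tz], [wx, wy, wz], jaw], ...]. A call has 1 to 5 rows; each row shifts and turns the commanded pose from where the row before left it, along the tool's axes as they then stand; what a row does not reach is not made up. A row lasts 1/8 s, in which the tool goes at most 62.5 mm and 10.7 degrees, less where a joint would pass 70% of its speed; a pose out of reach is approached as far as the arm can. A call with a gripper value outside its range is refused whole. The fingers move at their own pace and stop on an object; "newtons" is the grip in N (left out, the last holds). Time passes only in rows, so rows that do not move let the fingers close. It gives the time, the measured TCP pose, the force and the opening at its end, in the units of the state.
- bot.get_obs(): the state, without advancing time (a new reading comes with each control period).
- bot.get_image(name): name is "scene" or "side" or "wrist"; returns the picture (420x560x3 uint8, red, green, blue); there is no depth.
- bot.get_calibration(name): a dict with "K" (3x3 intrinsics, pixels), "rvec" (rotation vector, rad) and "tvec" (3), from world to camera coordinates, as OpenCV has them. Camera axes: x right, y down, z forward; pixel columns grow to the right and rows downward; lengths in m; the calibration is good to about 2 mm. A picture is of the moment at which its call begins: read the wrist's pose just before it. get_calibration takes no time and is no camera call; for the wrist camera it gives the pose at the moment of the call.
- bot.finish_job(): hands the job in, once; it reports no verdict.
The state is a dict: "clock": time; "joint_pos": joint angles; "joint_vel": joint speeds; "tau": joint torques, N m; "tcp_pos": TCP position; "tool_rot": TCP orientation; "force": force on the tool from outside, world axes, zero at the start; "wrist_torque": the same for the moment, N m; "width": finger opening in m.
Only numpy, scipy, OpenCV 4.12 (cv2) and the standard library are available. Lean on these libraries where they do the work, as an engineer would, in place of code of your own. Each camera call takes 0.05 s, during which the arm holds its last target.

### The job

Clear the wooden batten off the setting bed and lay it flat in the steel tray. Move the oblong slab from the sloping rack to the bed, laid boss up inside the rim without dropping it, and press it down over the stiff studs until it sits level, fully home on the bed's face. Leave the round slab on the rack and do not knock about the mallet, chisels and other things on the bench.

Things in the scene. Friction and masses are not known exactly. Their poses are not given: they have to be found in the camera images.
- slab_grip (a point): Oblong sandstone slab 100 (x) x 130 (y) x 16 mm, 0.5 to 0.72 kg, same after a half turn. In the middle of its face a boss 54 (x) x 34 (y) mm, 32 mm high. The point is the boss's centre, 32 mm above the slab's underside, 16 mm above its face. z points out of the face. Starts on the sloping rack, left or right place: z leans 35 degrees from vertical towards the rack's -x, y is level along the rack.
- round_slab_grip (a point): Round sandstone slab, 100 mm across, 16 mm thick, with the same boss as the oblong slab; the point is the centre of its boss, likewise 32 mm above its underside. It lies in the other place on the rack, the two bosses about 144 to 158 mm apart, and stays there.
- rack: Fixed wooden rack, 290 mm wide (y). Its board slopes up at 35 degrees from the lower edge at its -x side, facing the robot, where a lip 10 mm thick and 10 mm above the board carries the slabs' lower edges. Origin at bench level under its middle; the board's upper edge is about 111 mm above the bench.
- bed: Fixed plywood setting bed, 124 (x) x 154 (y) mm. Flat face 32 mm above the bench, round it a rim 8 mm wide, 12 mm high, 108 x 138 mm inside. Four stiff studs, 18 mm across, at x = +-34, y = +-48 mm. Origin at bench level under its centre, z up. The slab's x goes along the bed's x, either way round. Slab home: upper face 48 mm, boss centre 64 mm above the bench.
- batten_mid (a point): Loose wooden batten, 170 (its x) x 36 (its y) x 30 mm, about 0.11 kg, lying flat on the bed's rim across the middle of the bed, its underside 44 mm above the bench. The point is its centre, z up.
- tray: Fixed open dark steel tray between bed and rack, 220 (its x) x 130 (its y) x 28 mm high, wall and floor 5 mm. Origin at bench level under its centre.
- mallet: Wooden round mallet standing on its head, handle up: head 76 mm across, 190 mm high. Origin at the centre of its underside. Bystander.
- flat_chisel: Chisel lying on the bench, about 200 mm long (its x), 30 mm wide, 20 mm high; origin near its middle at bench level. Bystander.
- claw_chisel: Chisel lying on the bench, about 190 mm long (its x), 22 mm wide, 20 mm high; origin near its middle at bench level. Bystander.
- square: Flat steel square, blade 180 mm along its x, 120 mm arm along its y at its +x end, 5 mm thick; origin under the middle of the blade. Bystander.
- offcut: Stone offcut, 90 x 70 mm, 70 mm high; origin at the centre of its underside. Bystander.
- tin: Steel tin, 80 mm across, 110 mm high; origin at the centre of its underside. Bystander.
- brush: Hand brush lying on the bench, along its x; origin at bench level. Bystander.
- stud0 (a joint): Stud of the bed at x = -34 mm, y = -48 mm. Value in m: at 0 it stands 11 mm above the bed's face, at 0.011 it is level with the face; it starts between 0 and 0.007. It does not spring back: it stays where it is left and yields only to about 11 N or more, so the slab's weight does not sink it.
- stud1 (a joint): Stud of the bed at x = -34 mm, y = +48 mm. Value in m: at 0 it stands 11 mm above the bed's face, at 0.011 it is level with the face; it starts between 0 and 0.007. It does not spring back: it stays where it is left and yields only to about 11 N or more, so the slab's weight does not sink it.
- stud2 (a joint): Stud of the bed at x = +34 mm, y = -48 mm. Value in m: at 0 it stands 11 mm above the bed's face, at 0.011 it is level with the face; it starts between 0 and 0.007. It does not spring back: it stays where it is left and yields only to about 11 N or more, so the slab's weight does not sink it.
- stud3 (a joint): Stud of the bed at x = +34 mm, y = +48 mm. Value in m: at 0 it stands 11 mm above the bed's face, at 0.011 it is level with the face; it starts between 0 and 0.007. It does not spring back: it stays where it is left and yields only to about 11 N or more, so the slab's weight does not sink it.

How it is judged:
By the outcome, as a careful person would: the job done as asked, in the order asked, and still so for the second after the job is handed in, with the robot touching nothing.
It also fails if it takes over 72 s, if anything falls off the work surface, if the arm or the gripper's body presses on something with over 40 N, if the wrist force passes 120 N, or if a joint passes its speed limit or range.

## Working session

There is one attempt and no reset: what is moved stays moved. The work goes in short steps, Python scripts to look and compute and a tool call to move; the robot and the scene stay as the last step left them, time stands still between calls to the robot, and variables do not carry over. Pictures are saved under pics/ and viewed, and the job is handed in when it is done.

Besides the shell and the picture viewer there is one more tool, called after ">>>" by a JSON object that holds its "op" and its "data". servo_tool: Moves the arm, as the interface text tells. Its arguments: {"type":"object","properties":{"steps":{"type":"array","items":{"type":"array"}},"newtons":{"type":"number"}},"required":["steps"]}

```bash
ls; mkdir -p pics
python3 - <<'E'
from bench import bot
import cv2
print(bot.get_obs())
for n in ["scene","side","wrist"]:
    c=bot.get_calibration(n); print(n,c)
    cv2.imwrite(f"pics/{n}0.png",bot.get_image(n)[:,:,::-1])
E
```

```text
pics
{'clock': 0.0, 'joint_pos': array([-1.43702627e+00,  1.50993606e-01,  1.43803750e+00,  1.77869701e-05,
        1.55381960e+00, -1.34018131e-01]), 'joint_vel': array([-0.00032791,  0.00059135, -0.00055064,  0.00086471, -0.00048321,
       -0.00050029]), 'tau': array([-9.96459858e-04, -7.13061333e+01, -5.70868850e+01, -5.32635841e-05,
        9.04706132e-03, -7.10884160e-05]), 'tcp_pos': array([ 0.15208653, -0.55425704,  0.23066792]), 'tool_rot': array([-3.14034825e+00, -1.85722593e-04,  2.67787759e-01]), 'force': array([-0.05607056,  0.51274916,  0.28213935]), 'wrist_torque': array([-0.06309482, -0.00645066,  0.030799  ]), 'width': 0.0851610269015653}
scene {'K': array([[424.96760097,   0.        , 284.62423307],
       [  0.        , 424.96760097, 217.5794295 ],
       [  0.        ,   0.        ,   1.        ]]), 'rvec': array([ 2.17596357,  0.62805637, -0.29717029]), 'tvec': array([-0.41044868, -0.13693711,  1.65045638])}
side {'K': array([[518.73867032,   0.        , 279.78869286],
       [  0.        , 518.73867032, 214.84712878],
       [  0.        ,   0.        ,   1.        ]]), 'rvec': array([ 0.40620879, -2.71614202,  1.24441403]), 'tvec': array([0.47622178, 0.18714412, 1.36217009])}
wrist {'K': array([[343.80763819,   0.        , 279.42617809],
       [  0.        , 343.80763819, 211.4382564 ],
       [  0.        ,   0.        ,   1.        ]]), 'rvec': array([-2.28401038,  1.74201307,  0.28371843]), 'tvec': array([-0.57473253, -0.04137883,  0.38005957])}
```

View pics/scene0.png

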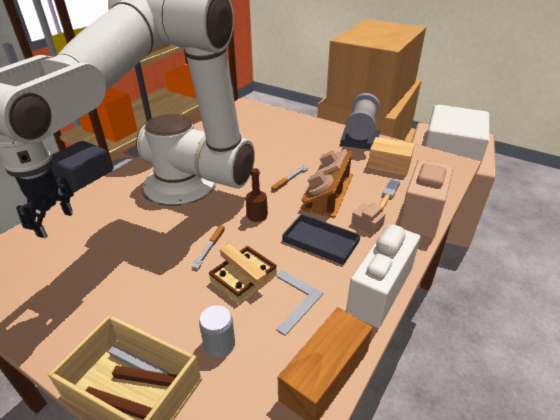

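View pics/side0.png

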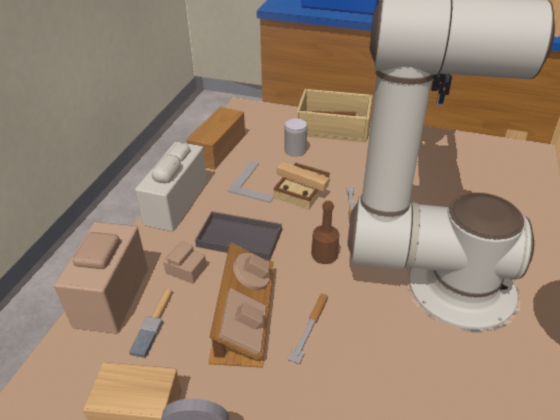

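View pics/wrist0.png

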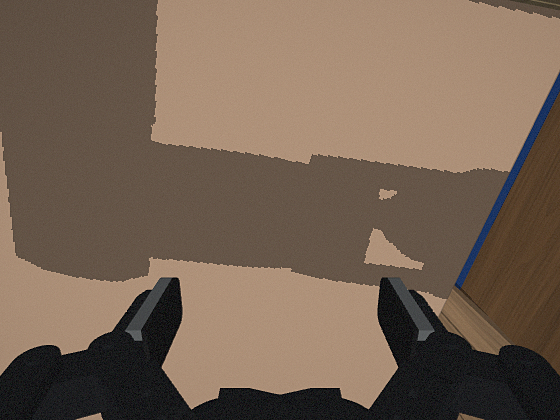

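```bash
cat > h.py <<'E'
import numpy as np,cv2
from bench import bot
from scipy.spatial.transform import Rotation as Ro
def cal(n):
    c=bot.get_calibration(n); return c['K'],cv2.Rodrigues(c['rvec'])[0],np.array(c['tvec'])
def plane(n,uv,z,C=None):
    K,R,t=C or cal(n); d=R.T@np.linalg.inv(K)@np.array([uv[0],uv[1],1.]); o=-R.T@t
    return o+d*(z-o[2])/d[2]
def proj(n,P,C=None):
    K,R,t=C or cal(n); q=(R@np.atleast_2d(P).T).T+t; q=q@K.T; return q[:,:2]/q[:,2:]
def crop(n,img,x0,y0,x1,y1,s,f):
    c=cv2.resize(img[y0:y1,x0:x1],None,fx=s,fy=s,interpolation=cv2.INTER_CUBIC)
    for x in range((x0+19)//20*20,x1,20): cv2.putText(c,str(x),((x-x0)*s,10),0,.35,(0,255,0),1); cv2.line(c,((x-x0)*s,12),((x-x0)*s,18),(0,255,0),1)
    for y in range((y0+19)//20*20,y1,20): cv2.putText(c,str(y),(0,(y-y0)*s),0,.35,(0,255,0),1); cv2.line(c,(22,(y-y0)*s),(28,(y-y0)*s),(0,255,0),1)
    cv2.imwrite(f,c)
E
python3 - <<'E'
from h import *
a=cv2.imread('pics/scene0.png'); b=cv2.imread('pics/side0.png')
crop('scene',a,180,210,360,340,4,'pics/c1.png'); crop('scene',a,240,130,400,250,4,'pics/c2.png')
crop('side',b,180,220,340,370,4,'pics/c3.png'); crop('side',b,190,100,390,250,4,'pics/c4.png')
for n,l in [('scene',{'bed':((242,272),.04),'tray':((321,238),.0),'mallet':((257,212),0.02),'tin':((217,330),.05),'sq':((290,300),0)}),('side',{'bed':((300,185),.04),'tray':((240,237),0),'mallet':((325,250),.02),'offcut':((185,262),.03)})]:
    for k,(u,z) in l.items(): print(n,k,plane(n,u,z).round(3))
E
```

```text
scene bed [ 0.519 -0.285  0.04 ]
scene tray [0.621 0.007 0.   ]
scene mallet [ 0.379 -0.012  0.02 ]
scene tin [ 0.591 -0.485  0.05 ]
scene sq [ 0.672 -0.271  0.   ]
side bed [ 0.508 -0.247  0.04 ]
side tray [ 0.622 -0.008  0.   ]
side mallet [ 0.369 -0.007  0.02 ]
side offcut [0.716 0.156 0.03 ]
```

View pics/c1.png

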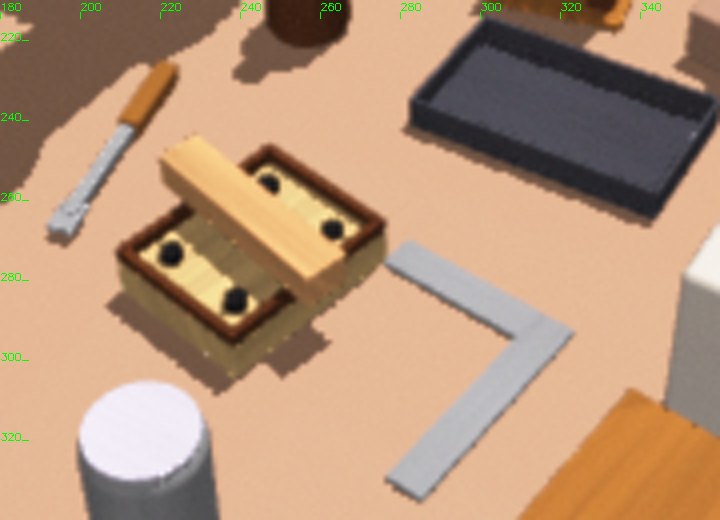

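View pics/c2.png

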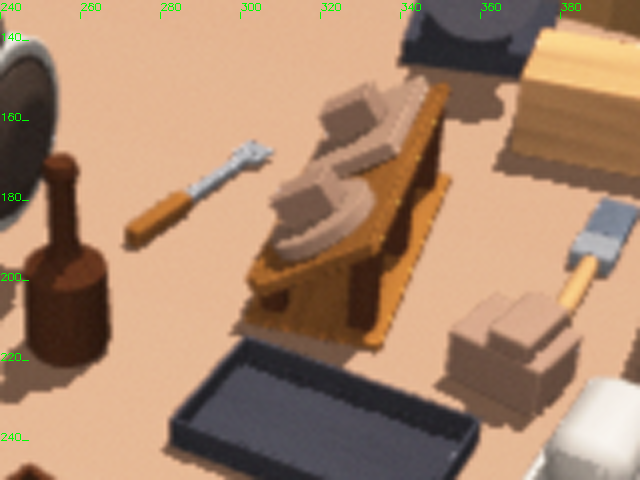

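View pics/c3.png

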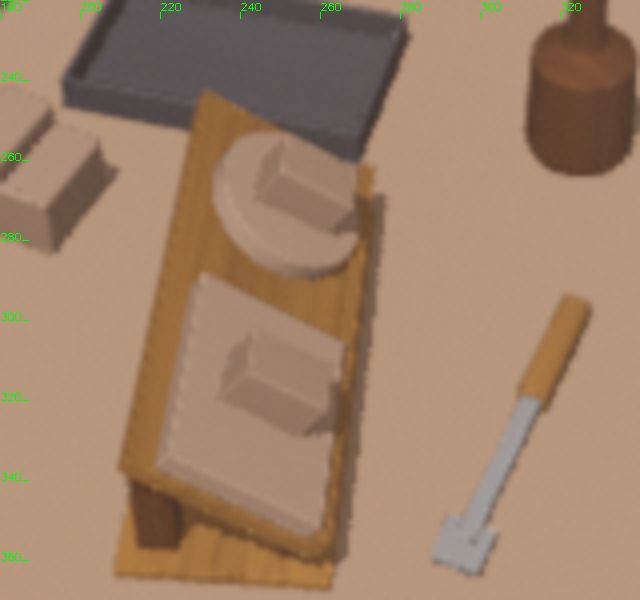

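View pics/c4.png

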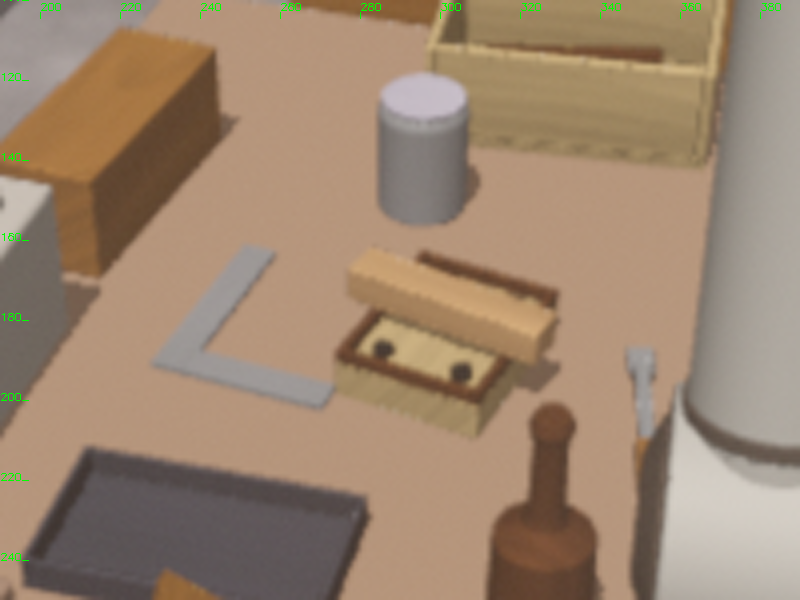

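Run:
```python
from h import *
D={'bed':(.044,{'scene':[(209.5,273.7),(238.7,295.5),(276.7,265.5),(247,246.2)],'side':[(329,173),(296,163),(274,189),(308.7,200.5)]}),
'batten':(.074,{'scene':[(219.5,249.2),(230,244.2),(266,274.2),(257.5,281.2)],'side':[(283,162),(276.7,167),(323,185.7),(329.2,178.7)]}),
'tray':(.028,{'scene':[(302,214.5),(283,235),(343.7,261),(359,234)],'side':[(212.5,212.5),(281.7,224),(268.7,255),(196,240)]}),
'mallet':(.0,{'scene':[(257,218)],'side':[(325,258)]}),
'slab':(.07,{'side':[(230.7,288.7),(266.2,305.7),(259.5,353.7),(219.5,336.7)]}),
}
for k,(z,d) in D.items():
  for n,l in d.items():
    P=np.array([plane(n,u,z) for u in l])[:,:2]
    print(k,n,'c',P.mean(0).round(4)); 
    if len(P)==4:
      e=np.roll(P,-1,0)-P
      for v in e: print('   len %.3f ang %.1f'%(np.hypot(*v),np.degrees(np.arctan2(v[1],v[0]))))
```

```text
bed scene c [ 0.5183 -0.2779]
   len 0.121 ang -9.7
   len 0.152 ang 80.5
   len 0.124 ang 170.3
   len 0.152 ang -98.4
bed side c [ 0.5058 -0.2644]
   len 0.119 ang -11.1
   len 0.157 ang 79.9
   len 0.119 ang 168.7
   len 0.157 ang -99.9
batten scene c [ 0.5169 -0.2767]
   len 0.036 ang 69.4
   len 0.165 ang -15.5
   len 0.034 ang -98.3
   len 0.173 ang 165.2
batten side c [ 0.5053 -0.2649]
   len 0.034 ang 70.9
   len 0.171 ang 162.3
   len 0.041 ang -104.1
   len 0.168 ang -15.3
tray scene c [ 0.6297 -0.0095]
   len 0.125 ang -89.1
   len 0.217 ang -0.7
   len 0.139 ang 95.2
   len 0.207 ang -177.0
tray side c [0.6181 0.0019]
   len 0.213 ang -177.1
   len 0.132 ang 91.3
   len 0.214 ang 0.8
   len 0.124 ang -89.2
mallet scene c [ 0.383  -0.0191]
mallet side c [0.3657 0.0035]
slab side c [0.486  0.3204]
   len 0.102 ang 165.9
   len 0.133 ang 102.0
   len 0.101 ang -9.1
   len 0.142 ang -79.0
```

```bash
python3 - <<'E'
from h import *
for n in ['scene','side']:
    K,R,t=cal(n); print(n,(-R.T@t).round(3))
    print(' tcp', proj(n,bot.get_obs()['tcp_pos']), 'base', proj(n,[[0,0,0],[.095,0,0],[0,-.095,0]]).round(1).tolist())
    print(' dpx for 10mm z at bed', proj(n,[[.515,-.27,.044],[.515,-.27,.054]]).round(2).tolist())
def tri(a,b):
    A=[];
    for n,u in (('scene',a),('side',b)):
        K,R,t=cal(n);P=K@np.c_[R,t];A+= [u[0]*P[2]-P[0],u[1]*P[2]-P[1]]
    X=np.linalg.svd(np.array(A))[2][-1];X=X[:3]/X[3]
    return X.round(4),proj('scene',X)[0]-a,proj('side',X)[0]-b
for nm,a,b in [('bed',(243,270.2),(301.9,181.4)),('batt',(243.2,262.2),(303,173.3)),('tray',(321.9,236.1),(239.7,233.9))]: print(nm,tri(a,b))
E
python3 - <<'E'
import sys; sys.path.insert(0,'.')
from h import *
a=cv2.imread('pics/scene0.png'); b=cv2.imread('pics/side0.png')
crop('',a,0,100,270,250,2,'pics/c5.png'); crop('',b,340,0,560,350,2,'pics/c6.png')
E
```

```text
scene [ 1.075 -0.945  0.928]
 tcp [[ 57.37230692 228.43266458]] base [[178.9, 182.3], [197.6, 189.9], [161.2, 194.4]]
 dpx for 10mm z at bed [[244.01, 267.33], [243.81, 264.88]]
side [0.185 1.009 1.032]
 tcp [[435.09850813 100.56774005]] base [[461.1, 286.1], [424.3, 278.3], [462.5, 261.2]]
 dpx for 10mm z at bed [[299.71, 179.35], [299.78, 176.81]]
bed (array([ 0.5103, -0.2737,  0.0337]), array([-0.8489334 , -0.23429741]), array([-0.52035223,  0.14794796]))
batt (array([ 0.5091, -0.2726,  0.0659]), array([-1.81304379, -0.51291347]), array([-1.11109445,  0.31974485]))
tray (array([ 0.6229, -0.0019,  0.0167]), array([-1.53888264, -0.15840959]), array([-1.17260844,  0.11622906]))
```

View pics/c5.png

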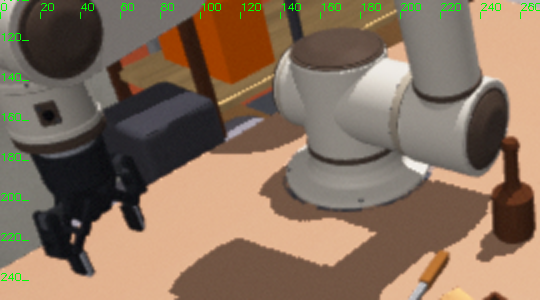

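View pics/c6.png

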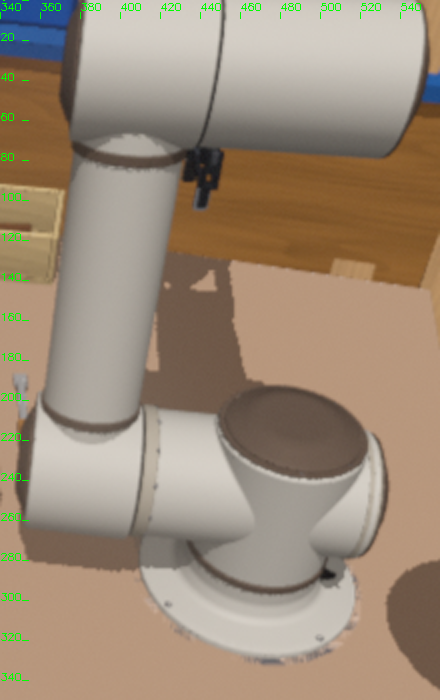

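```bash
cat >> h.py <<'E'
def box(x,y,yaw,lx,ly,z):
    c,s=np.cos(yaw),np.sin(yaw)
    return np.array([[x+c*a-s*b,y+s*a+c*b,z] for a,b in [(-lx/2,-ly/2),(lx/2,-ly/2),(lx/2,ly/2),(-lx/2,ly/2)]])
def over(n,img,polys,x0,y0,x1,y1,s,f,C=None):
    c=cv2.resize(img[y0:y1,x0:x1],None,fx=s,fy=s,interpolation=cv2.INTER_CUBIC)
    for P in polys:
        q=proj(n,P,C); q=(q-[x0,y0]+.5)*s-.5
        cv2.polylines(c,[np.round(q*16).astype(np.int32).reshape(-1,1,2)],True,(0,255,0),1,cv2.LINE_AA,4)
    cv2.imwrite(f,c)
E
python3 - <<'E'
from h import *
p=[box(.5115,-.271,np.radians(-9.9),.124,.154,.044),box(.5115,-.271,np.radians(-9.9),.124,.154,0),box(.511,-.271,np.radians(-15.5),.17,.036,.074),box(.6235,-.004,0,.22,.13,.028),box(.6235,-.004,0,.22,.13,0)]
over('scene',cv2.imread('pics/scene0.png'),p,200,200,370,320,4,'pics/o1.png')
over('side',cv2.imread('pics/side0.png'),p,190,150,340,270,5,'pics/o2.png')
E
```

```text
(no output)
```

View pics/o1.png

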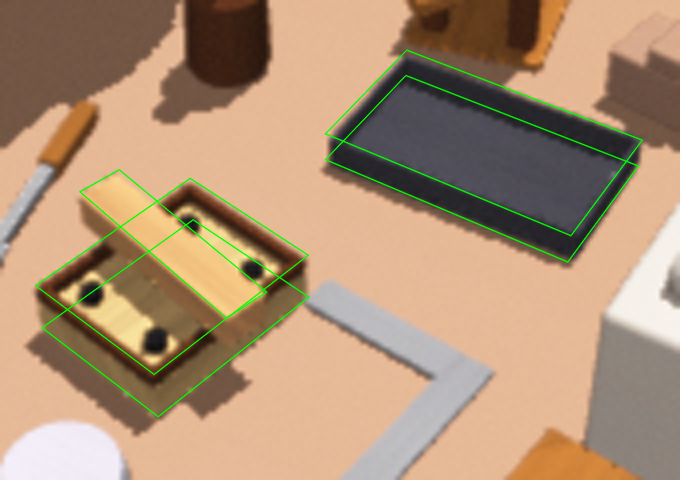

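View pics/o2.png

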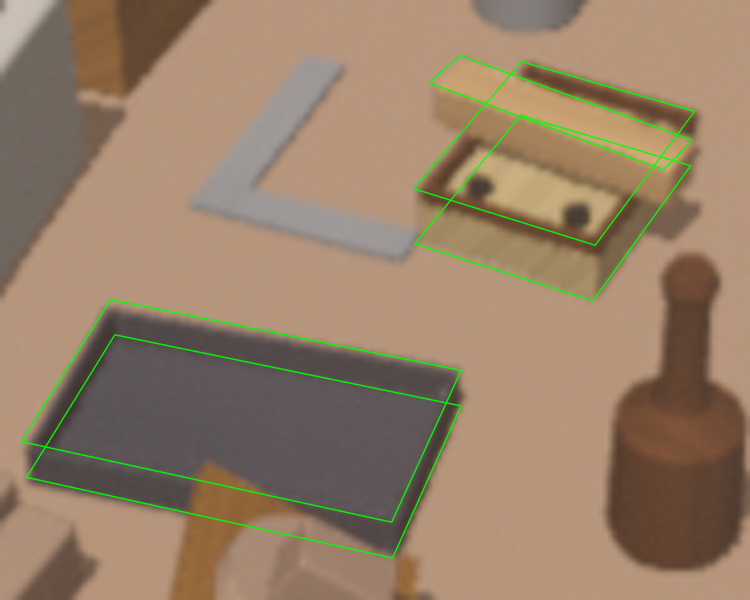

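```bash
cat >> h.py <<'E'
def tool(o=None):
    o=o or bot.get_obs(); return np.array(o['tcp_pos']),Ro.from_euler('xyz',o['tool_rot']).as_matrix()
def go(pos,rpy,o=None):
    p,R=tool(o); T=Ro.from_euler('xyz',rpy).as_matrix() if np.ndim(rpy)==1 else rpy
    print('shift cm (in present axes)',(R.T@(np.array(pos)-p)*100).round(2),'rotvec',Ro.from_matrix(R.T@T).as_rotvec().round(4))
def plan(pos,rpy,n,o=None):
    "rows, interpolated straight, for reading"
    p,R=tool(o); T=Ro.from_euler('xyz',rpy).as_matrix() if np.ndim(rpy)==1 else rpy
    w=Ro.from_matrix(R.T@T).as_rotvec(); d=(np.array(pos)-p)/n
    for i in range(n):
        Ri=R@Ro.from_rotvec(w*i/n).as_matrix(); print((Ri.T@d*100).round(2).tolist(),(w/n).round(3).tolist())
E
python3 - <<'E'
from h import *
K,R,t=cal('wrist'); p,T=tool(); print('cam in tool',T.T@(-R.T@t-p), 'axes',(T.T@R.T).round(3))
plan([.45,-.26,.30],[np.pi,0,np.radians(-15.5)],7)
E
```

```text
cam in tool [ 8.08465995e-02  1.02211248e-04 -1.42424053e-01] axes [[-0.    -0.949 -0.317]
 [ 1.    -0.     0.   ]
 [-0.    -0.317  0.949]]
[5.22, -2.93, -0.98] [-0.0, 0.0, 0.077]
[4.98, -3.32, -0.98] [-0.0, 0.0, 0.077]
[4.71, -3.69, -0.99] [-0.0, 0.0, 0.077]
[4.41, -4.04, -0.99] [-0.0, 0.0, 0.077]
[4.08, -4.37, -0.99] [-0.0, 0.0, 0.077]
[3.74, -4.67, -0.99] [-0.0, 0.0, 0.077]
[3.37, -4.94, -0.99] [-0.0, 0.0, 0.077]
```

>>> {"op": "servo_tool", "data": {"steps": [[[5.2,-2.9,-1],[0,0,0.077],1],[[5,-3.3,-1],[0,0,0.077],1],[[4.7,-3.7,-1],[0,0,0.077],1],[[4.4,-4,-1],[0,0,0.077],1],[[4,-4.4,-1],[0,0,0.077],1]]}}

```text
clock: 0.78
tcp_pos: [0.3652, -0.3432, 0.2816]
tool_rot: [-3.142, -0.0, -0.12]
force: [0.4, -0.9, 0.7]
width: 0.0858
```

>>> {"op": "servo_tool", "data": {"steps": [[[3.7,-4.7,-1],[0,0,0.077],1],[[3.4,-4.9,-1],[0,0,0.077],1],[[0,0,0],[0,0,0],1],[[0,0,0],[0,0,0],1]]}}

```text
clock: 1.27
tcp_pos: [0.4491, -0.261, 0.3009]
tool_rot: [-3.142, 0.001, -0.27]
force: [-0.3, -0.5, 0.6]
width: 0.0851
```

Run:
```python
from h import *
import json,pickle
o=bot.get_obs(); print(o['tcp_pos'],o['tool_rot'],o['clock'],abs(o['joint_vel']).max())
C=cal('wrist'); im=bot.get_image('wrist')[:,:,::-1]; cv2.imwrite('pics/w1.png',im); pickle.dump(C,open('w1.pkl','wb'))
p=[box(.5115,-.271,np.radians(-9.9),.124,.154,.044),box(.511,-.271,np.radians(-15.5),.17,.036,.074)]
over('wrist',im,p,0,0,560,420,1,'pics/w1o.png',C)
```

```text
[ 0.44906855 -0.26098302  0.30091481] [-3.14154149e+00  7.48642664e-04 -2.69940441e-01] 1.275 0.028245661019894504
```

View pics/w1o.png

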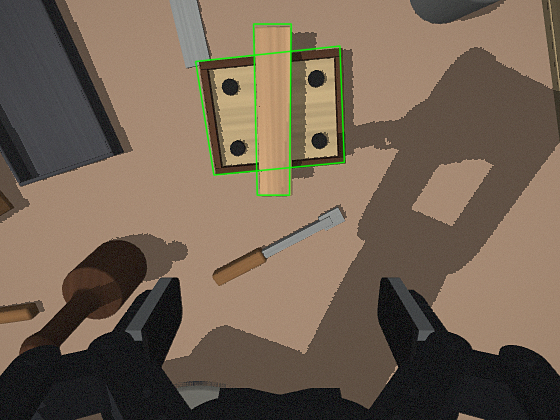

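Run:
```python
from h import *
import pickle
C=pickle.load(open('w1.pkl','rb')); im=cv2.imread('pics/w1.png')
p=[box(.5115,-.271,np.radians(-9.9),.124,.154,.044),box(.5115,-.271,np.radians(-9.9),.108,.138,.044),box(.511,-.271,np.radians(-15.5),.17,.036,.074)]
over('wrist',im,p,190,15,360,205,3,'pics/w1z.png',C)
```

```text
(no output)
```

View pics/w1z.png

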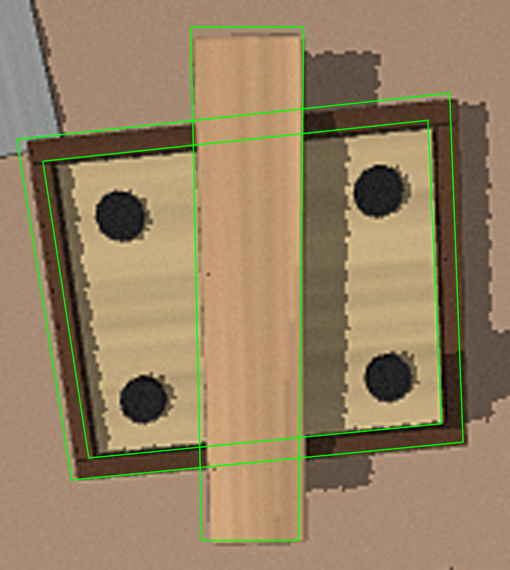

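Run:
```python
from h import *
import pickle
from scipy.optimize import least_squares
C=pickle.load(open('w1.pkl','rb'))
f=lambda L:np.array([(190+(a+.5)/3-.5,15+(b+.5)/3-.5) for a,b in L])
# image up=+x world-ish, image left=+y
for nm,L,lx,ly,z in [('bed',[(75,478),(28,143),(450,100),(465,442)],.124,.154,.044),('batt',[(210,543),(193,37),(303,36),(304,541)],.17,.036,.074),('studs',[(144,399),(120,215),(379,190),(388,377)],.068,.096,.039)]:
    uv=f(L)
    for free in (0,1):
        def r(q):
            B=box(q[0],q[1],q[2],lx,ly,q[3] if free else z)[[3,2,1,0]]
            return (proj('wrist',B,C)-uv).ravel()
        s=least_squares(r,[.51,-.27,-.2,z],x_scale=[.01,.01,.1,.01]); print(nm,s.x.round(4),np.degrees(s.x[2]).round(2),'rms px',np.sqrt((s.fun**2).mean()).round(2))
```

```text
bed [ 0.51   -0.2724 -0.1779  0.044 ] -10.2 rms px 1.14
bed [ 0.51   -0.2723 -0.1779  0.0374] -10.2 rms px 0.5
batt [ 0.5085 -0.2719 -0.2569  0.074 ] -14.72 rms px 0.77
batt [ 0.5086 -0.2719 -0.2568  0.0694] -14.71 rms px 0.19
studs [ 0.5102 -0.2737 -0.1808  0.039 ] -10.36 rms px 0.26
studs [ 0.5101 -0.2737 -0.1808  0.0364] -10.36 rms px 0.09
```

Run:
```python
from h import *
plan([.5085,-.272,.14],[np.pi,0,-.257],4)
```

```text
[1.51, -0.15, 4.02] [-0.0, 0.0, -0.004]
[1.51, -0.14, 4.02] [-0.0, 0.0, -0.004]
[1.51, -0.14, 4.02] [-0.0, 0.0, -0.004]
[1.51, -0.13, 4.02] [-0.0, 0.0, -0.004]
```

>>> {"op": "servo_tool", "data": {"steps": [[[1.5,-0.14,4],[0,0,-0.004],1],[[1.5,-0.14,4],[0,0,-0.004],1],[[1.5,-0.14,4],[0,0,-0.004],1],[[1.5,-0.14,4],[0,0,-0.004],1],[[0,0,0],[0,0,0],1]]}}

```text
clock: 1.95
tcp_pos: [0.507, -0.2716, 0.1384]
tool_rot: [-3.14, 0.005, -0.256]
force: [0.3, 0.3, 1.1]
width: 0.0857
```

>>> {"op": "servo_tool", "data": {"steps": [[[0,0,3],[0,0,0],1],[[0,0,3],[0,0,0],1],[[0,0,2],[0,0,0],1],[[0,0,1],[0,0,0],1],[[0,0,0],[0,0,0],1]]}}

```text
clock: 2.58
tcp_pos: [0.5084, -0.2718, 0.0521]
tool_rot: [3.141, -0.0, -0.256]
force: [0.5, -0.7, 0.0]
width: 0.0855
```

Run:
```python
from h import *
cv2.imwrite('pics/w2.png',bot.get_image('wrist')[:,:,::-1])
crop('',bot.get_image('side')[:,:,::-1],240,80,400,220,4,'pics/s2.png')
```

```text
(no output)
```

View pics/w2.png

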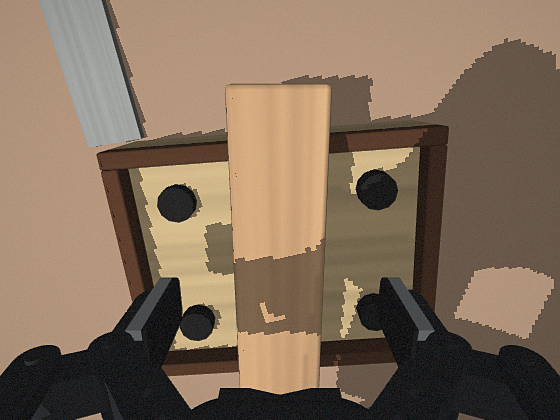

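View pics/s2.png

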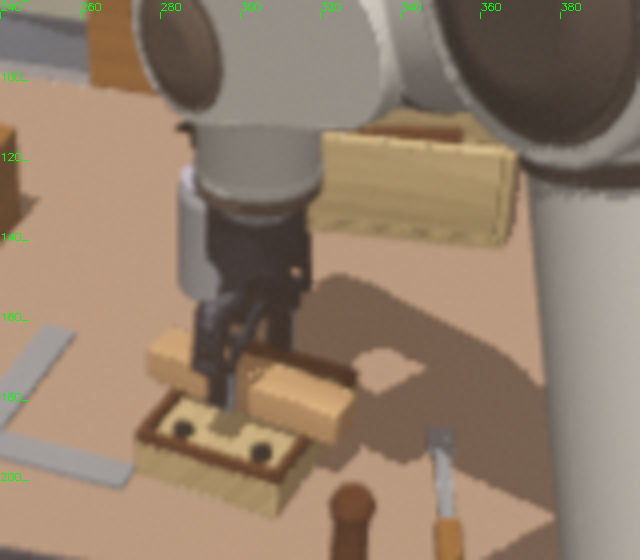

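>>> {"op": "servo_tool", "data": {"steps": [[[0,0,0.4],[0,0,0],1],[[0,0,0],[0,0,0],-0.4],[[0,0,0],[0,0,0],-0.4],[[0,0,0],[0,0,0],-0.4],[[0,0,0],[0,0,0],-0.4]], "newtons": 30}}

```text
clock: 3.3
tcp_pos: [0.5087, -0.2713, 0.0475]
tool_rot: [-3.142, -0.0, -0.255]
force: [-0.3, 0.7, 3.3]
width: 0.0358
```

>>> {"op": "servo_tool", "data": {"steps": [[[0,0,0],[0,0,0],-0.6],[[0,0,0],[0,0,0],-0.6]]}}

```text
clock: 3.55
tcp_pos: [0.5087, -0.2713, 0.0475]
tool_rot: [3.142, -0.0, -0.255]
force: [-0.4, 1.2, 5.2]
width: 0.0352
```

>>> {"op": "servo_tool", "data": {"steps": [[[0,0,-1.5],[0,0,0],-0.6],[[0,0,-3],[0,0,0],-0.6],[[0,0,-4],[0,0,0],-0.6],[[0,0,-3],[0,0,0],-0.6],[[0,0,0],[0,0,0],-0.6]]}}

```text
clock: 4.18
tcp_pos: [0.5093, -0.2718, 0.1654]
tool_rot: [3.14, -0.004, -0.255]
force: [0.2, 0.2, -2.1]
width: 0.035
```

Run:
```python
from h import *
cv2.imwrite('pics/w3.png',bot.get_image('wrist')[:,:,::-1])
plan([.6,-.04,.16],[np.pi,0,0],5)
```

```text
[0.6, -4.94, 0.07] [0.0, -0.0, -0.051]
[0.85, -4.9, 0.07] [0.0, -0.0, -0.051]
[1.1, -4.85, 0.07] [0.0, -0.0, -0.051]
[1.34, -4.79, 0.07] [0.0, -0.0, -0.051]
[1.59, -4.72, 0.07] [0.0, -0.0, -0.051]
```

View pics/w3.png

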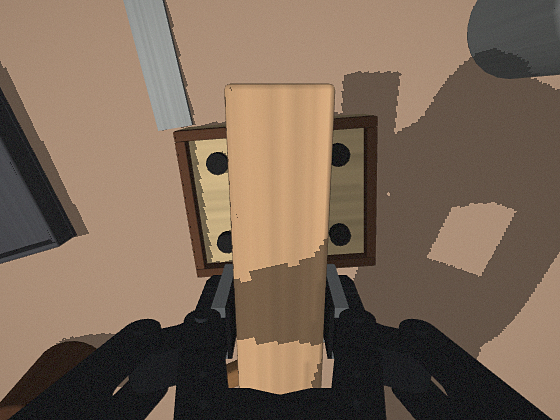

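>>> {"op": "servo_tool", "data": {"steps": [[[0.6,-4.9,0],[0,0,-0.051],-0.6],[[0.85,-4.9,0],[0,0,-0.051],-0.6],[[1.1,-4.85,0],[0,0,-0.051],-0.6],[[1.3,-4.8,0],[0,0,-0.051],-0.6],[[0,0,0],[0,0,-0.051],-0.6]]}}

```text
clock: 4.85
tcp_pos: [0.5813, -0.0833, 0.161]
tool_rot: [-3.14, 0.002, 0.005]
force: [-0.3, -1.2, -1.5]
width: 0.036
```

Run:
```python
from h import *
o=bot.get_obs(); print(o['tcp_pos'],o['tool_rot'],abs(o['joint_vel']).max())
C=cal('wrist'); im=bot.get_image('wrist')[:,:,::-1]
cv2.imwrite('pics/w4.png',im)
over('wrist',im,[box(.6235,-.004,0,.22,.13,.028),box(.6235,-.004,0,.21,.12,.005)],0,0,560,420,1,'pics/w4o.png',C)
```

```text
[ 0.58134715 -0.08325711  0.16104937] [-3.14036939e+00  1.83406003e-03  4.98483677e-03] 0.4443701593124687
```

View pics/w4o.png

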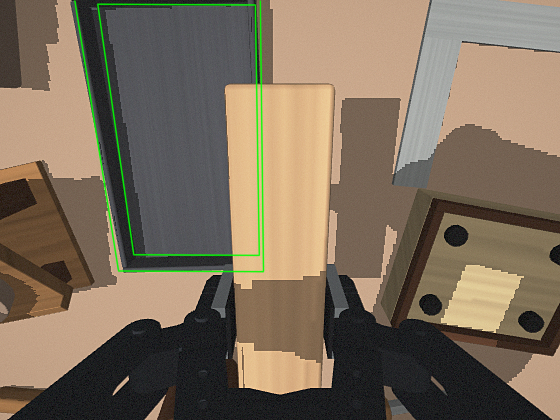

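>>> {"op": "servo_tool", "data": {"steps": [[[2.1,-4,0],[0,0,0],-0.6],[[2.1,-3.7,2],[0,0,0],-0.6],[[0,0,4],[0,0,0],-0.6],[[0,0,4],[0,0,0],-0.6],[[0,0,0],[0,0,0],-0.6]]}}

```text
clock: 5.52
tcp_pos: [0.621, -0.0095, 0.0589]
tool_rot: [-3.141, 0.007, -0.001]
force: [0.3, -0.3, -0.8]
width: 0.0354
```

Run:
```python
from h import *
cv2.imwrite('pics/w5.png',bot.get_image('wrist')[:,:,::-1])
go([.6235,-.006,.013],[np.pi,0,0.005])
```

```text
shift cm (in present axes) [ 0.13 -0.37  4.86] rotvec [-0.0004  0.0028 -0.0063]
```

View pics/w5.png

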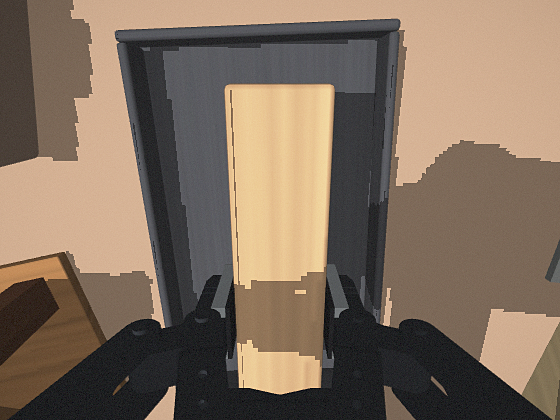

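>>> {"op": "servo_tool", "data": {"steps": [[[0.1,-0.3,1],[0,0,-0.02],-0.6],[[0.1,-0.25,1],[0,0,-0.02],-0.6],[[0,0,1],[0,0,0],-0.6],[[0,0,1],[0,0,0],-0.6],[[0,0,0.4],[0,0,0],-0.6]]}}

```text
clock: 6.2
tcp_pos: [0.6248, -0.0039, 0.0175]
tool_rot: [-3.141, 0.001, 0.04]
force: [0.8, -1.1, -1.5]
width: 0.0358
```

>>> {"op": "servo_tool", "data": {"steps": [[[0,0,0.2],[0,0,0],-0.6],[[0,0,0.2],[0,0,0],-0.6]]}}

```text
clock: 6.45
tcp_pos: [0.6253, -0.004, 0.0145]
tool_rot: [-3.142, -0.0, 0.04]
force: [0.3, 0.9, -0.9]
width: 0.0356
```

>>> {"op": "servo_tool", "data": {"steps": [[[0,0,0.2],[0,0,0],-0.6],[[0,0,0.2],[0,0,0],-0.6],[[0,0,0],[0,0,0],-0.6]]}}

```text
clock: 6.82
tcp_pos: [0.625, -0.0039, 0.0102]
tool_rot: [-3.141, 0.0, 0.04]
force: [-0.1, -0.2, -1.7]
width: 0.0354
```

>>> {"op": "servo_tool", "data": {"steps": [[[0,0,0.1],[0,0,0],-0.6],[[0,0,0],[0,0,0],0.2],[[0,0,0],[0,0,0],0.2],[[0,0,-1],[0,0,0],0.2],[[0,0,-3],[0,0,0],0.2]]}}

```text
clock: 7.45
tcp_pos: [0.6244, -0.0039, 0.0491]
tool_rot: [-3.141, 0.002, 0.04]
force: [0.4, -0.2, -0.4]
width: 0.0513
```

>>> {"op": "servo_tool", "data": {"steps": [[[0,0,-4],[0,0,0],0.2],[[0,0,-5],[0,0,0],0.2],[[0,0,-5],[0,0,0],1],[[0,0,-5],[0,0,0],1],[[0,0,0],[0,0,0],1]]}}

```text
clock: 8.07
tcp_pos: [0.6262, -0.004, 0.2445]
tool_rot: [3.14, -0.007, 0.04]
force: [-0.8, 0.0, -1.6]
width: 0.0854
```

Run:
```python
from h import *
cv2.imwrite('pics/w6.png',bot.get_image('wrist')[:,:,::-1])
```

```text
(no output)
```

View pics/w6.png

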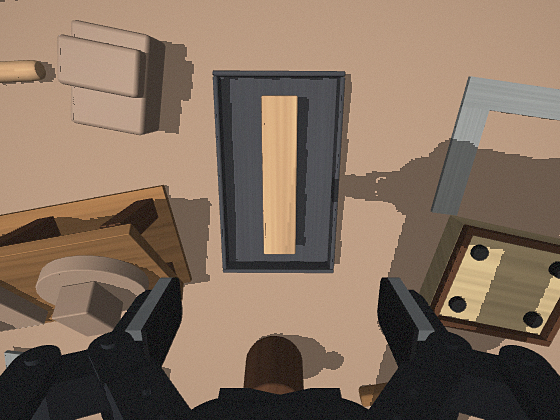

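Run:
```python
from h import *
# side-cam estimate: slab face centre; solve height on the rack fit
from scipy.optimize import least_squares
uv=np.array([(230.7,288.7),(266.2,305.7),(259.5,353.7),(219.5,336.7)])-.375
C=cal('side')
def corners(q,h=0):
    x,y,z,yaw=q; R=Ro.from_euler('zy',[yaw,-np.radians(35)]).as_matrix()
    return np.array([x,y,z])+np.array([[.05,-.065,h],[-.05,-.065,h],[-.05,.065,h],[.05,.065,h]])@R.T
for z in (.055,.065,.075):
  s=least_squares(lambda q:(proj('side',corners([q[0],q[1],z,q[2]]),C)-uv).ravel(),[.48,.32,.1])
  print(z,s.x,np.sqrt((s.fun**2).mean()))
```

```text
0.055 [0.49027588 0.30971014 0.20860538] 0.645841916592957
0.065 [0.4871631  0.31674157 0.20805638] 0.6149717875406202
0.075 [0.48405056 0.32377099 0.20749706] 0.6694592990899078
```

View pose.

Run:
```python
from h import *
R=Ro.from_euler('xyz',[np.pi,-np.radians(35),.208]).as_matrix()
f=np.array([.4855,.32,.07])
pos=f-.2*R[:,2]-.04*R[:,0]; print(pos)
plan(pos,R,10)
```

```text
[0.34119746 0.28954459 0.21088735]
[-2.73, -3.05, 0.3] [0.005, 0.061, -0.016]
[-2.69, -3.09, 0.15] [0.005, 0.061, -0.016]
[-2.64, -3.13, 0.0] [0.005, 0.061, -0.016]
[-2.59, -3.17, -0.14] [0.005, 0.061, -0.016]
[-2.52, -3.22, -0.28] [0.005, 0.061, -0.016]
[-2.45, -3.26, -0.41] [0.005, 0.061, -0.016]
[-2.37, -3.3, -0.54] [0.005, 0.061, -0.016]
[-2.28, -3.34, -0.66] [0.005, 0.061, -0.016]
[-2.18, -3.38, -0.78] [0.005, 0.061, -0.016]
[-2.07, -3.42, -0.89] [0.005, 0.061, -0.016]
```

>>> {"op": "servo_tool", "data": {"steps": [[[-2.7,-3,0.3],[0.005,0.061,-0.016],1],[[-2.7,-3.1,0.15],[0.005,0.061,-0.016],1],[[-2.6,-3.1,0],[0.005,0.061,-0.016],1],[[-2.6,-3.2,-0.14],[0.005,0.061,-0.016],1],[[-2.5,-3.2,-0.28],[0.005,0.061,-0.016],1]]}}

```text
clock: 8.75
tcp_pos: [0.4822, 0.143, 0.2234]
tool_rot: [-3.128, -0.306, 0.119]
force: [0.6, 0.5, 0.0]
width: 0.0854
```

>>> {"op": "servo_tool", "data": {"steps": [[[-2.4,-3.3,-0.4],[0.005,0.061,-0.016],1],[[-2.4,-3.3,-0.5],[0.005,0.061,-0.016],1],[[-2.3,-3.3,-0.7],[0.005,0.061,-0.016],1],[[-2.2,-3.4,-0.8],[0.005,0.061,-0.016],1],[[-2,-3.4,-0.9],[0.005,0.061,-0.016],1]]}}

```text
clock: 9.38
tcp_pos: [0.3408, 0.2897, 0.2088]
tool_rot: [-3.142, -0.613, 0.205]
force: [1.1, -0.3, 0.4]
width: 0.0857
```

>>> {"op": "servo_tool", "data": {"steps": [[[0,0,0],[0,0,0],1],[[0,0,0],[0,0,0],1]]}}

```text
clock: 9.62
tcp_pos: [0.3419, 0.2893, 0.2089]
tool_rot: [3.14, -0.61, 0.207]
force: [0.2, -0.1, 0.1]
width: 0.0854
```

Run:
```python
from h import *
import pickle
o=bot.get_obs(); print(o['tcp_pos'],o['tool_rot'],o['clock'],abs(o['joint_vel']).max())
C=cal('wrist'); im=bot.get_image('wrist')[:,:,::-1]; cv2.imwrite('pics/w7.png',im); pickle.dump(C,open('w7.pkl','wb'))
def rect(q,lx,ly,h):
    x,y,z,yaw=q; R=Ro.from_euler('zy',[yaw,-np.radians(35)]).as_matrix()
    return np.array([x,y,z])+np.array([[lx/2,-ly/2,h],[-lx/2,-ly/2,h],[-lx/2,ly/2,h],[lx/2,ly/2,h]])@R.T
q=[.4855,.32,.07,.208]
over('wrist',im,[rect(q,.1,.13,0),rect(q,.054,.034,.032)],0,0,560,420,1,'pics/w7o.png',C)
```

```text
[0.34187152 0.28932238 0.20894603] [ 3.14037943 -0.61037215  0.20655636] 9.625 0.03989197261851128
```

View pics/w7o.png

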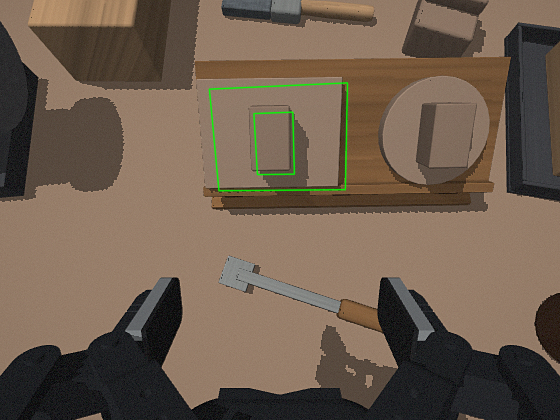

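Run:
```python
from h import *
im=cv2.imread('pics/w7.png'); crop('',im,190,50,370,220,4,'pics/w7z.png')
```

```text
(no output)
```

View pics/w7z.png

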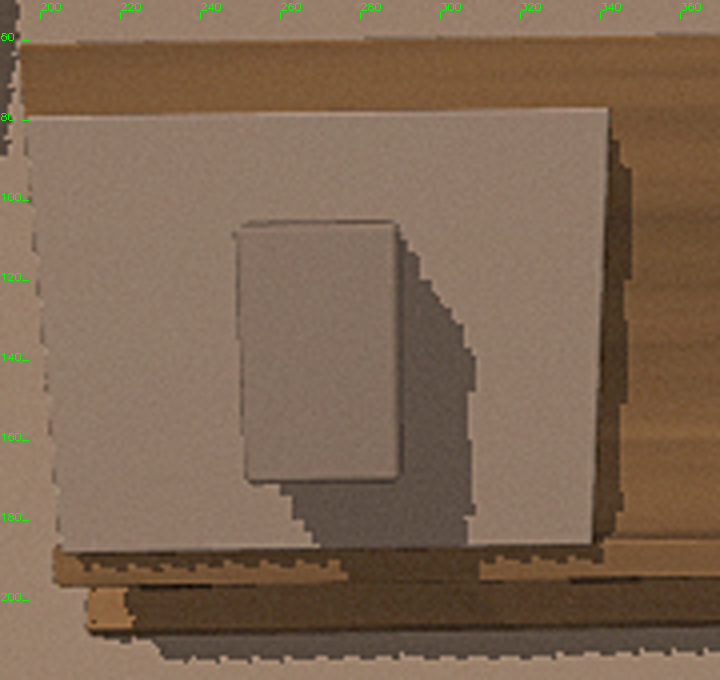

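Run:
```python
from h import *
import pickle
from scipy.optimize import least_squares
C=pickle.load(open('w7.pkl','rb'))
f=lambda L:np.array([(190+(a+.5)/4-.5,50+(b+.5)/4-.5) for a,b in L])
S=f([(608,109),(594,543),(62,551),(28,117)]); B=f([(399,225),(400,478),(246,481),(239,227)])
def rect(q,lx,ly,h,p=np.radians(35)):
    x,y,z,yaw=q[:4]; R=Ro.from_euler('zyx',[yaw,-p,q[5] if len(q)>5 else 0]).as_matrix()
    return np.array([x,y,z])+np.array([[lx/2,-ly/2,h],[-lx/2,-ly/2,h],[-lx/2,ly/2,h],[lx/2,ly/2,h]])@R.T
w=lambda r:np.sqrt((r**2).mean()).round(2)
uvs=np.array([(230.7,288.7),(266.2,305.7),(259.5,353.7),(219.5,336.7)])-.375
Cs=cal('side')
for mode in ('face','both','pitch','withside'):
    def r(q):
        p=q[4] if mode=='pitch' else np.radians(35)
        e=(proj('w',rect(q,.1,.13,0,p),C)-S).ravel()
        if mode!='face': e=np.r_[e,(proj('w',rect(q,.054,.034,.032,p),C)-B).ravel()]
        if mode=='withside': e=np.r_[e,(proj('s',rect(q,.1,.13,0,p),Cs)-uvs).ravel()]
        return e
    s=least_squares(r,[.4855,.32,.07,.208,.61],x_scale=[.01,.01,.01,.1,.1]); 
    R=Ro.from_euler('zy',[s.x[3],-np.radians(35)]).as_matrix()
    print(mode,s.x.round(4),w(s.fun),'boss ctr',(s.x[:3]+.016*R[:,2]).round(4), s.fun.round(1) if mode!='face' else '')
```

```text
face [0.4813 0.3281 0.0847 0.1896 0.61  ] 1.09 boss ctr [0.4721 0.3281 0.0978] 
both [0.4828 0.3255 0.0828 0.1885 0.61  ] 2.33 boss ctr [0.4736 0.3255 0.0959] [ 2.6 -0.9  2.1  2.   4.2 -1.3  3.9  1.1 -3.  -0.9 -2.5  0.8 -2.4 -0.1
 -3.6 -0.6]
pitch [0.4826 0.3255 0.0826 0.1896 0.5926] 2.31 boss ctr [0.4734 0.3255 0.0957] [ 2.4 -0.6  2.1  2.3  3.9 -0.7  4.1  1.5 -2.9 -1.3 -2.4  0.5 -2.4 -0.4
 -3.5 -1. ]
withside [0.4836 0.3258 0.081  0.1906 0.61  ] 2.02 boss ctr [0.4744 0.3258 0.0941] [ 1.9 -0.6  1.7  1.6  4.5 -1.3  4.1  1.7 -3.3 -0.6 -2.7  0.6 -2.3 -0.2
 -3.6 -0.3  0.5 -1.7  0.8 -1.3 -1.7 -0.2 -0.5 -0.5]
```

```bash
cat > fit.py <<'E'
from h import *
import pickle
from scipy.optimize import least_squares
C=pickle.load(open('w7.pkl','rb'))
f=lambda L:np.array([(190+(a+.5)/4-.5,50+(b+.5)/4-.5) for a,b in L])
S=f([(608,109),(594,543),(62,551),(28,117)]); B=f([(399,225),(400,478),(246,481),(239,227)])
def rect(q,lx,ly,h,p=np.radians(35)):
    x,y,z,yaw=q[:4]; R=Ro.from_euler('ZY',[yaw,-p]).as_matrix()
    return np.array([x,y,z])+np.array([[lx/2,-ly/2,h],[-lx/2,-ly/2,h],[-lx/2,ly/2,h],[lx/2,ly/2,h]])@R.T
w=lambda r:np.sqrt((r**2).mean()).round(2)
uvs=np.array([(230.7,288.7),(266.2,305.7),(259.5,353.7),(219.5,336.7)])-.375
Cs=cal('side')
for mode in ('face','both','pitch','withside','side'):
    def r(q):
        p=q[4] if mode=='pitch' else np.radians(35)
        e=(proj('w',rect(q,.1,.13,0,p),C)-S).ravel()
        if mode!='face': e=np.r_[e,(proj('w',rect(q,.054,.034,.032,p),C)-B).ravel()]
        es=(proj('s',rect(q,.1,.13,0,p),Cs)-uvs).ravel()
        if mode=='withside': e=np.r_[e,es]
        return es if mode=='side' else e
    s=least_squares(r,[.4855,.32,.07,.208,.61],x_scale=[.01,.01,.01,.1,.1]); 
    R=Ro.from_euler('ZY',[s.x[3],-np.radians(35)]).as_matrix()
    print(mode,s.x.round(4),w(s.fun),'boss ctr',(s.x[:3]+.016*R[:,2]).round(4), s.fun.round(1) if mode!='face' else '')
E
python3 fit.py
```

```text
face [0.4824 0.3268 0.0831 0.2232 0.61  ] 0.32 boss ctr [0.4735 0.3248 0.0963] 
both [0.4829 0.327  0.0823 0.2223 0.61  ] 0.41 boss ctr [0.4739 0.325  0.0954] [ 0.1  0.1 -0.9 -0.   0.6 -0.   0.   0.   0.4 -0.5  0.3  0.5  0.1  0.4
 -0.7 -0.4]
pitch [0.4829 0.327  0.0823 0.2223 0.6097] 0.4 boss ctr [0.4739 0.325  0.0954] [ 0.1  0.1 -0.9  0.   0.6  0.   0.   0.   0.4 -0.5  0.3  0.5  0.1  0.3
 -0.7 -0.4]
withside [0.4832 0.3272 0.0815 0.2209 0.61  ] 0.73 boss ctr [0.4743 0.3251 0.0946] [-0.1  0.4 -1.2 -0.   0.6 -0.2  0.2  0.2  0.2 -0.3  0.1  0.5  0.   0.3
 -0.7 -0.3 -1.   0.1 -1.1  0.9 -0.2 -1.1  1.1 -2.1]
side [0.4741 0.3468 0.1072 0.2137 0.61  ] 0.74 boss ctr [0.4651 0.3449 0.1203] [-0.9 -0.4 -0.   1.1  0.3  0.6  0.5 -1.2]
```

Run:
```python
from h import *
R=Ro.from_euler('xyz',[np.pi,-np.radians(35),.222]).as_matrix()
plan(np.array([.474,.325,.0955])-.07*R[:,2],R,4)
```

```text
[1.16, -0.2, 2.53] [0.003, 0.0, -0.004]
[1.16, -0.19, 2.53] [0.003, 0.0, -0.004]
[1.16, -0.18, 2.53] [0.003, 0.0, -0.004]
[1.16, -0.17, 2.53] [0.003, 0.0, -0.004]
```

>>> {"op": "servo_tool", "data": {"steps": [[[1.15,-0.2,2.5],[0.003,0,-0.004],1],[[1.15,-0.2,2.5],[0.003,0,-0.004],1],[[1.15,-0.2,2.5],[0.003,0,-0.004],1],[[1.15,-0.15,2.5],[0.003,0,-0.004],1],[[0,0,0],[0,0,0],1]]}}

```text
clock: 10.3
tcp_pos: [0.4353, 0.3149, 0.1523]
tool_rot: [3.141, -0.609, 0.221]
force: [0.4, 0.8, -0.3]
width: 0.0856
```

>>> {"op": "servo_tool", "data": {"steps": [[[0,0,0],[0,0,0],1]]}}

```text
clock: 10.42
tcp_pos: [0.434, 0.3156, 0.1539]
tool_rot: [-3.142, -0.611, 0.222]
force: [-0.4, 0.3, -0.3]
width: 0.0852
```

Run:
```python
from h import *
import pickle
o=bot.get_obs(); print(o['tcp_pos'],o['tool_rot'],o['clock'],abs(o['joint_vel']).max())
C=cal('wrist'); im=bot.get_image('wrist')[:,:,::-1]; cv2.imwrite('pics/w8.png',im); pickle.dump(C,open('w8.pkl','wb'))
def rect(q,lx,ly,h):
    x,y,z,yaw=q; R=Ro.from_euler('ZY',[yaw,-np.radians(35)]).as_matrix()
    return np.array([x,y,z])+np.array([[lx/2,-ly/2,h],[-lx/2,-ly/2,h],[-lx/2,ly/2,h],[lx/2,ly/2,h]])@R.T
q=[.4829,.327,.0823,.2223]
over('wrist',im,[rect(q,.1,.13,0),rect(q,.054,.034,.032)],0,0,560,420,1,'pics/w8o.png',C)
```

```text
[0.43400645 0.31562432 0.15389425] [-3.14150062 -0.61076133  0.22236447] 10.425 0.01862108397924764
```

View pics/w8o.png

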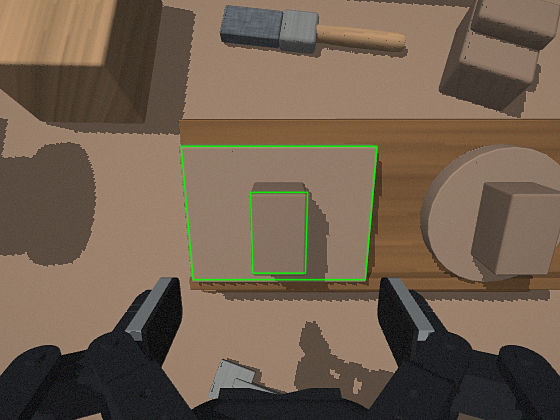

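Run:
```python
from h import *
R=Ro.from_euler('xyz',[np.pi,-np.radians(35),.222]).as_matrix()
go(np.array([.474,.325,.0955])+.011*R[:,2],R)
```

```text
shift cm (in present axes) [0.   0.01 8.28] rotvec [-0.001  -0.0006  0.0008]
```

>>> {"op": "servo_tool", "data": {"steps": [[[0,0,2.5],[0,0,0],1],[[0,0,2.5],[0,0,0],1],[[0,0,2],[0,0,0],1],[[0,0,1],[0,0,0],1],[[0,0,0.2],[0,0,0],1]], "newtons": 30}}

```text
clock: 11.1
tcp_pos: [0.4793, 0.3271, 0.0869]
tool_rot: [-3.141, -0.611, 0.224]
force: [0.1, 0.3, 0.0]
width: 0.0851
```

>>> {"op": "servo_tool", "data": {"steps": [[[0,0,0],[0,0,0],0.2],[[0,0,0],[0,0,0],-0.1],[[0,0,0],[0,0,0],-0.3],[[0,0,0],[0,0,0],-0.3]]}}

```text
clock: 11.6
tcp_pos: [0.4793, 0.3273, 0.0874]
tool_rot: [-3.141, -0.612, 0.225]
force: [-6.8, -2.6, 8.4]
width: 0.0335
```

Run:
```python
from h import *
cv2.imwrite('pics/w9.png',bot.get_image('wrist')[:,:,::-1])
print(bot.get_obs()['force'])
```

```text
[-6.5082405  -2.63649502  6.8361566 ]
```

View pics/w9.png

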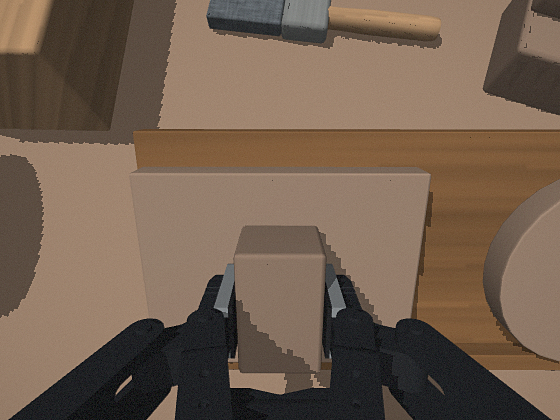

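>>> {"op": "servo_tool", "data": {"steps": [[[0,0,0],[0,0,0],-0.6],[[0,0,0],[0,0,0],-0.6],[[0,0,0],[0,0,0],-0.6]], "newtons": 110}}

```text
clock: 12.02
tcp_pos: [0.4791, 0.3273, 0.0876]
tool_rot: [-3.141, -0.612, 0.225]
force: [-13.2, -6.2, 13.6]
width: 0.0324
```

>>> {"op": "servo_tool", "data": {"steps": [[[0,0,-0.3],[0,0,0],-0.6],[[0,0,-0.7],[0,0,0],-0.6],[[0,0,-1],[0,0,0],-0.6],[[0,0,-1.5],[0,0,0],-0.6],[[0,0,0],[0,0,0],-0.6]]}}

```text
clock: 12.65
tcp_pos: [0.4595, 0.323, 0.1167]
tool_rot: [-3.14, -0.613, 0.225]
force: [0.7, -0.5, -4.1]
width: 0.0325
```

Run:
```python
from h import *
cv2.imwrite('pics/w10.png',bot.get_image('wrist')[:,:,::-1])
o=bot.get_obs();print(o['force'],o['wrist_torque'],o['width'])
```

```text
[-0.89123327 -0.78896586 -5.03254546] [-0.1717232   0.75530347 -0.0024537 ] 0.03241392954623265
```

View pics/w10.png

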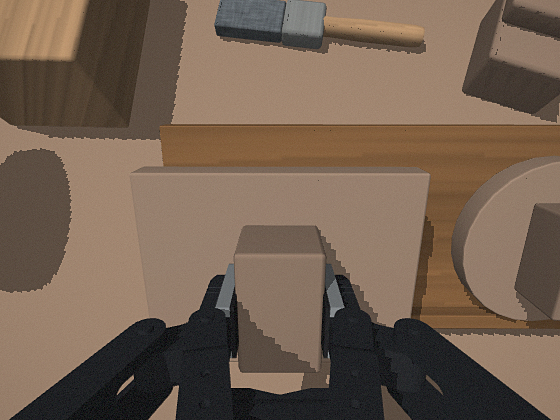

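Run:
```python
from h import *
R=tool()[1]
plan([.45,.315,.27],R,4)
o=dict(tcp_pos=[.45,.315,.27],tool_rot=[np.pi,-.612,.225])
print('B');plan([.52,0,.28],[np.pi,0,.02],10,o)
o=dict(tcp_pos=[.52,0,.28],tool_rot=[np.pi,0,.02])
print('C');plan([.51,-.273,.20],[np.pi,0,-.18],8,o)
```

```text
[1.99, 0.14, -3.31] [0.0, 0.0, 0.0]
[1.99, 0.14, -3.31] [0.0, 0.0, 0.0]
[1.99, 0.14, -3.31] [0.0, 0.0, 0.0]
[1.99, 0.14, -3.31] [0.0, 0.0, 0.0]
B
[0.04, 3.23, -0.09] [-0.006, -0.061, 0.02]
[0.1, 3.23, -0.08] [-0.006, -0.061, 0.02]
[0.16, 3.22, -0.07] [-0.006, -0.061, 0.02]
[0.22, 3.22, -0.06] [-0.006, -0.061, 0.02]
[0.28, 3.22, -0.05] [-0.006, -0.061, 0.02]
[0.34, 3.21, -0.05] [-0.006, -0.061, 0.02]
[0.4, 3.2, -0.05] [-0.006, -0.061, 0.02]
[0.46, 3.19, -0.06] [-0.006, -0.061, 0.02]
[0.52, 3.19, -0.07] [-0.006, -0.061, 0.02]
[0.58, 3.17, -0.08] [-0.006, -0.061, 0.02]
C
[-0.19, 3.41, 1.0] [0.0, -0.0, 0.025]
[-0.11, 3.41, 1.0] [0.0, -0.0, 0.025]
[-0.02, 3.41, 1.0] [0.0, -0.0, 0.025]
[0.06, 3.41, 1.0] [0.0, -0.0, 0.025]
[0.15, 3.41, 1.0] [0.0, -0.0, 0.025]
[0.23, 3.41, 1.0] [0.0, -0.0, 0.025]
[0.32, 3.4, 1.0] [0.0, -0.0, 0.025]
[0.4, 3.39, 1.0] [0.0, -0.0, 0.025]
```

>>> {"op": "servo_tool", "data": {"steps": [[[1,0.07,-1.7],[0,0,0],-0.6],[[2,0.14,-3.3],[0,0,0],-0.6],[[2,0.14,-3.3],[0,0,0],-0.6],[[2,0.14,-3.3],[0,0,0],-0.6],[[1,0.07,-1.6],[0,0,0],-0.6]]}}

```text
clock: 13.32
tcp_pos: [0.4512, 0.3151, 0.2716]
tool_rot: [-3.14, -0.613, 0.224]
force: [0.3, -0.0, -5.1]
width: 0.0324
```

>>> {"op": "servo_tool", "data": {"steps": [[[0.05,2,-0.1],[0,0,0],-0.6],[[0.1,3.2,-0.1],[-0.006,-0.061,0.02],-0.6],[[0.15,3.2,-0.1],[-0.006,-0.061,0.02],-0.6],[[0.2,3.2,-0.1],[-0.006,-0.061,0.02],-0.6],[[0.3,3.2,-0.1],[-0.006,-0.061,0.02],-0.6]]}}

```text
clock: 13.95
tcp_pos: [0.4848, 0.1695, 0.2763]
tool_rot: [-3.124, -0.364, 0.136]
force: [0.1, -0.6, -4.6]
width: 0.0324
```

>>> {"op": "servo_tool", "data": {"steps": [[[0.3,3.2,0],[-0.006,-0.061,0.02],-0.6],[[0.4,3.2,0],[-0.006,-0.061,0.02],-0.6],[[0.5,3.2,0],[-0.006,-0.061,0.02],-0.6],[[0.5,3.2,-0.1],[-0.006,-0.061,0.02],-0.6],[[0.6,3.2,-0.1],[-0.006,-0.061,0.02],-0.6]]}}

```text
clock: 14.58
tcp_pos: [0.5231, 0.0122, 0.2808]
tool_rot: [-3.133, -0.058, 0.038]
force: [-0.1, 0.4, -5.1]
width: 0.0323
```

Run:
```python
from h import *
cv2.imwrite('pics/w11.png',bot.get_image('wrist')[:,:,::-1])
plan([.51,-.273,.20],[np.pi,0,-.18],8)
```

```text
[-0.36, 3.52, 0.96] [-0.002, -0.007, 0.027]
[-0.25, 3.53, 0.97] [-0.002, -0.007, 0.027]
[-0.15, 3.53, 0.98] [-0.002, -0.007, 0.027]
[-0.05, 3.54, 0.98] [-0.002, -0.007, 0.027]
[0.05, 3.53, 0.99] [-0.002, -0.007, 0.027]
[0.15, 3.53, 0.99] [-0.002, -0.007, 0.027]
[0.25, 3.52, 1.0] [-0.002, -0.007, 0.027]
[0.36, 3.51, 1.0] [-0.002, -0.007, 0.027]
```

View pics/w11.png

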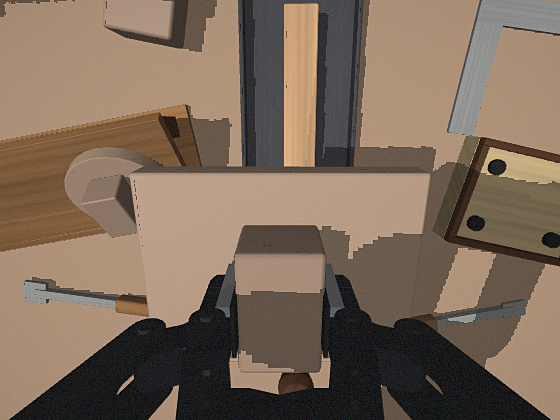

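>>> {"op": "servo_tool", "data": {"steps": [[[-0.4,3.5,0.5],[-0.002,-0.01,0.027],-0.6],[[-0.2,3.5,0.5],[-0.002,-0.01,0.027],-0.6],[[-0.1,3.5,0.5],[-0.002,-0.01,0.027],-0.6],[[0,3.5,0.5],[-0.002,-0.01,0.027],-0.6],[[0.1,3.5,0.5],[-0.002,-0.006,0.027],-0.6]]}}

```text
clock: 15.25
tcp_pos: [0.5152, -0.1627, 0.2538]
tool_rot: [-3.139, -0.013, -0.097]
force: [-0.3, -0.1, -5.1]
width: 0.0325
```

>>> {"op": "servo_tool", "data": {"steps": [[[0.2,3.5,0.5],[-0.002,-0.005,0.027],-0.6],[[0.3,3.5,0.5],[-0.002,-0.005,0.027],-0.6],[[0.4,2.8,1],[0,0,0.027],-0.6],[[0,0,0],[0,0,0],-0.6],[[0,0,0],[0,0,0],-0.6]]}}

```text
clock: 15.88
tcp_pos: [0.5125, -0.2596, 0.2342]
tool_rot: [3.142, -0.003, -0.177]
force: [-0.3, -0.2, -4.3]
width: 0.0325
```

Run:
```python
from h import *
o=bot.get_obs(); print(o['tcp_pos'],o['tool_rot'],o['clock'])
C=cal('wrist'); im=bot.get_image('wrist')[:,:,::-1]; cv2.imwrite('pics/w12.png',im)
cv2.imwrite('pics/s12.png',bot.get_image('side')[:,:,::-1])
w2=cv2.imread('pics/w2.png'); crop('',w2,80,100,470,400,2,'pics/w2z.png')
```

```text
[ 0.51247277 -0.25955901  0.23421182] [ 3.14151122e+00 -2.78649213e-03 -1.76733803e-01] 15.875
```

View pics/w12.png

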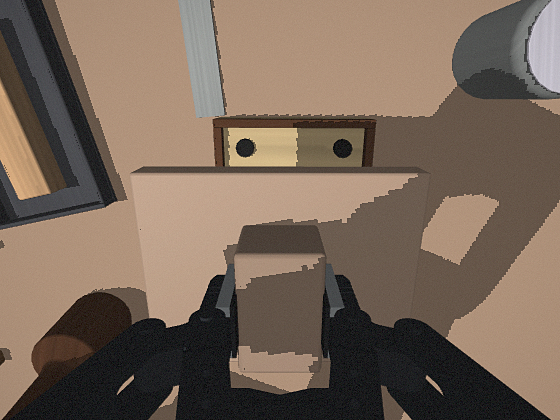

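View pics/w2z.png

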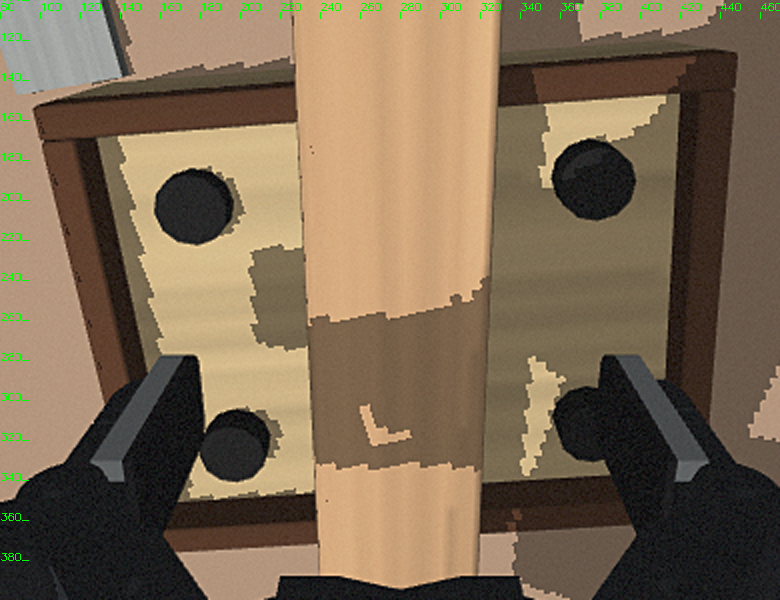

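```bash
cat >> h.py <<'E'
def wcam(pos,rpy):
    c=np.array([.0808466,.000102,-.142424]); A=np.array([[0,-.949,-.317],[1,0,0],[0,-.317,.949]]); U,_,V=np.linalg.svd(A);A=U@V
    T=Ro.from_euler('xyz',rpy).as_matrix(); R=(T@A).T; o=np.array(pos)+T@c
    return cal('wrist')[0],R,-R@o
E
python3 - <<'E'
from h import *
y=np.radians(-10.3)
def stud(x,yy,h,b=(.51,-.273)):
    t=np.linspace(0,2*np.pi,24); c=[b[0]+np.cos(y)*x-np.sin(y)*yy,b[1]+np.sin(y)*x+np.cos(y)*yy]
    return np.c_[c[0]+.009*np.cos(t),c[1]+.009*np.sin(t),np.full(24,.032+h)]
p=[box(.51,-.273,y,.124,.154,.044),box(.51,-.273,y,.108,.138,.044),box(.51,-.273,y,.108,.138,.032)]+[stud(a,b,.008) for a in(-.034,.034) for b in (-.048,.048)]
over('w',cv2.imread('pics/w2.png'),p,80,100,470,400,2,'pics/w2o.png',wcam([.5084,-.2718,.0521],[np.pi,0,-.256]))
o=bot.get_obs()
over('w',cv2.imread('pics/w12.png'),p,190,80,400,200,3,'pics/w12o.png',cal('wrist'))
go([.51,-.273,.10],[np.pi,0,-.18])
E
```

```text
shift cm (in present axes) [-0.06  1.4  13.47] rotvec [ 0.0004 -0.0035  0.0041]
```

View pics/w2o.png

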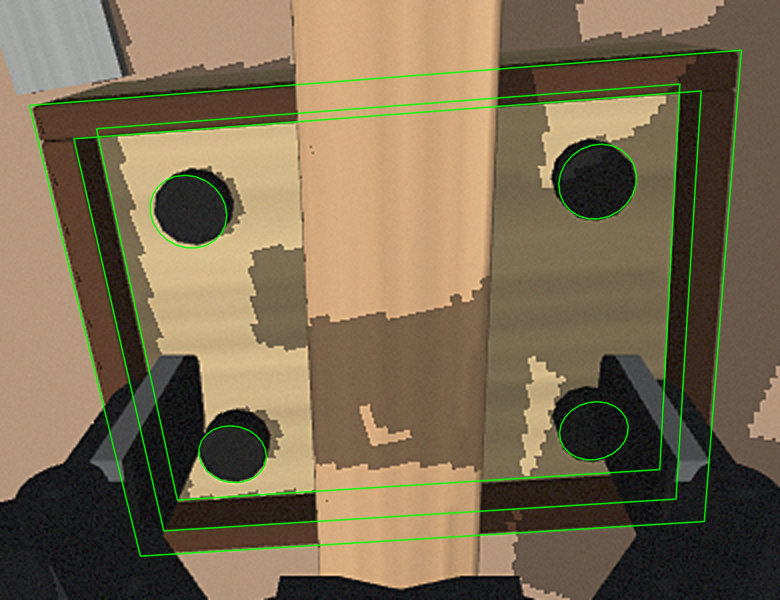

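View pics/w12o.png

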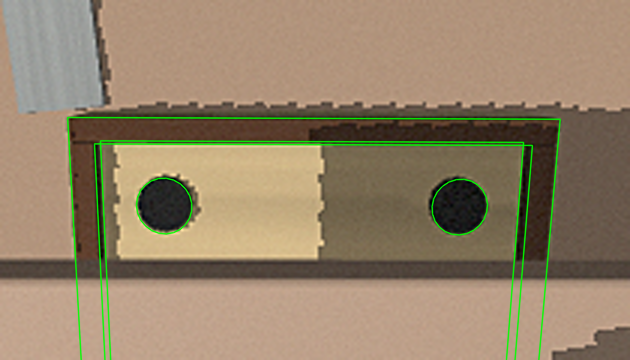

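Run:
```python
from h import *
im=cv2.imread('pics/w12.png'); crop('',im,120,150,440,390,2,'pics/w12z.png')
```

```text
(no output)
```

View pics/w12z.png

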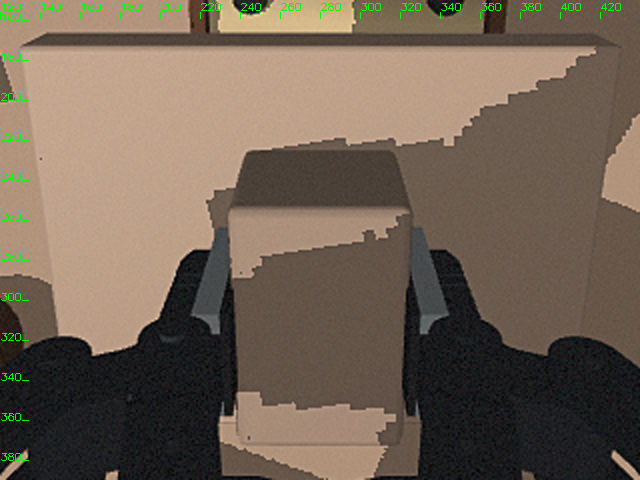

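Run:
```python
from h import *
from scipy.optimize import least_squares
f=lambda L:np.array([(120+(a+.5)/2-.5,150+(b+.5)/2-.5) for a,b in L])
uv=f([(21,47),(618,47),(231,206),(411,206),(239,443),(403,443),(245,152),(395,152)])
# tool frame: slab x=tool x, slab y=-tool y, slab z=-tool z ; image left = -tool y = slab +y
P=np.array([[.05,.065,-.016],[.05,-.065,-.016],[.027,.017,.016],[.027,-.017,.016],[-.027,.017,.016],[-.027,-.017,.016],[.027,.017,-.016],[.027,-.017,-.016]])
C=wcam([0,0,0],[0,0,0]); F=np.diag([1,-1,-1.])
def r(q): 
    R=F@Ro.from_euler('xyz',q[3:6]).as_matrix(); return (proj('w',P@R.T+q[:3],C)-uv).ravel()
s=least_squares(r,[0,0,-.01,0,0,0],x_scale=[.01]*3+[.1]*3); print(s.x.round(4),s.fun.round(1))
s=least_squares(lambda q:r([*q,0,0,0]),[0,0,-.01],x_scale=[.01]*3); print(s.x.round(4),s.fun.round(1))
```

```text
[-0.0011  0.0003 -0.0114  0.005   0.0142 -0.0006] [ 0.6  1.  -0.6  0.9 -1.   0.4  1.1  0.2  0.1  0.7 -0.3  0.4  0.4 -1.9
 -0.3 -2. ]
[-0.0012  0.0003 -0.0111] [ 0.6  0.8  0.3  0.8 -1.3  1.1  0.9  1.1  0.1 -0.1 -0.7 -0.1  0.5 -2.2
 -0.2 -2.2]
```

>>> {"op": "servo_tool", "data": {"steps": [[[0,0.7,3],[0,-0.0035,0.002],-0.6],[[0,0.7,3.5],[0,0,0.002],-0.6],[[0,0,3.5],[0,0,0],-0.6],[[0,0,3],[0,0,0],-0.6],[[0,0,0.6],[0,0,0],-0.6]]}}

```text
clock: 16.6
tcp_pos: [0.5095, -0.2726, 0.0971]
tool_rot: [-3.141, 0.003, -0.18]
force: [-0.2, 0.7, -4.4]
width: 0.0327
```

>>> {"op": "servo_tool", "data": {"steps": [[[0,0,0],[0,0,0],-0.6],[[0,0,0],[0,0,0],-0.6]]}}

```text
clock: 16.85
tcp_pos: [0.5106, -0.2738, 0.1]
tool_rot: [3.14, -0.001, -0.181]
force: [0.7, 0.6, -4.4]
width: 0.0325
```

Run:
```python
from h import *
go([.511,-.2732,.072],[np.pi,0,-.18])
print(bot.get_obs()['tool_rot'])
cv2.imwrite('pics/w13.png',bot.get_image('wrist')[:,:,::-1])
crop('',bot.get_image('side')[:,:,::-1],240,100,400,240,4,'pics/s13.png')
```

```text
shift cm (in present axes) [ 0.03 -0.07  2.8 ] rotvec [ 0.0012 -0.0015 -0.0005]
[ 3.14035717e+00 -1.48302857e-03 -1.80529428e-01]
```

View pics/w13.png

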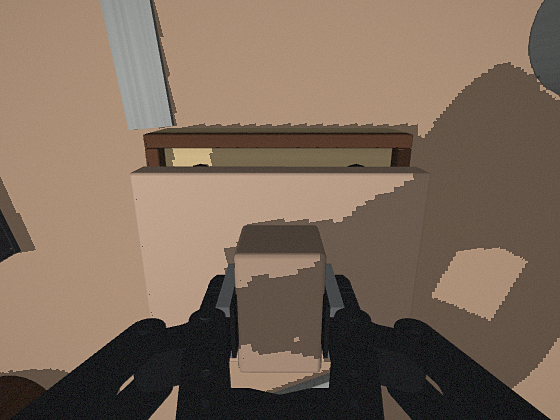

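View pics/s13.png

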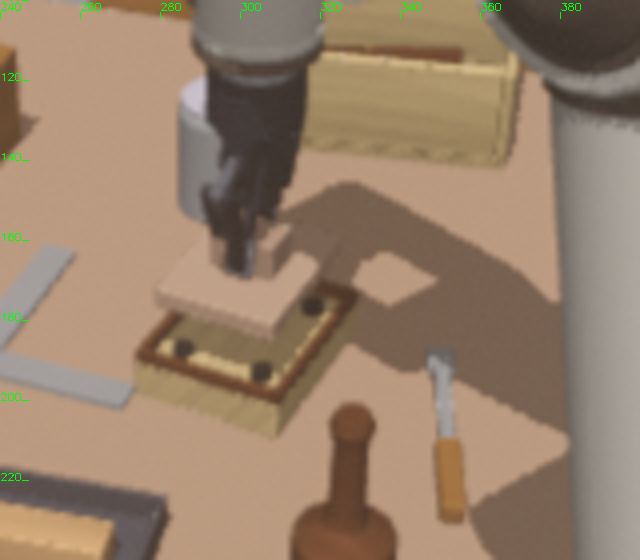

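>>> {"op": "servo_tool", "data": {"steps": [[[0,-0.05,1],[0,0,0],-0.6],[[0,0,1],[0,0,0],-0.6],[[0,0,0.6],[0,0,0],-0.6],[[0,0,0],[0,0,0],-0.6],[[0,0,0],[0,0,0],-0.6]]}}

```text
clock: 17.58
tcp_pos: [0.5101, -0.2732, 0.0726]
tool_rot: [3.141, 0.0, -0.181]
force: [-0.6, -0.4, -4.5]
width: 0.0329
```

Run:
```python
from h import *
go([.511,-.2732,.072],[np.pi,0,-.18])
im=bot.get_image('wrist')[:,:,::-1]
y=-.18
over('w',im,[box(.51,-.273,y,.124,.154,.044),box(.51,-.273,y,.108,.138,.044),box(.51,-.273,y,.1,.13,.066)],110,100,460,240,2,'pics/w14.png',cal('wrist'))
```

```text
shift cm (in present axes) [ 0.08 -0.02  0.06] rotvec [ 0.0004  0.0002 -0.0009]
```

View pics/w14.png

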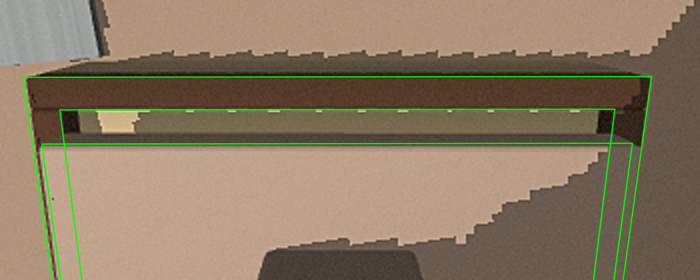

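>>> {"op": "servo_tool", "data": {"steps": [[[0.1,0,0.2],[0,0,0],-0.6],[[0,0,0.3],[0,0,0],-0.6],[[0,0,0.3],[0,0,0],-0.6],[[0,0,0],[0,0,0],-0.6]]}}

```text
clock: 18.12
tcp_pos: [0.5108, -0.2732, 0.0641]
tool_rot: [3.142, 0.001, -0.181]
force: [-0.5, 0.3, -3.8]
width: 0.0324
```

>>> {"op": "servo_tool", "data": {"steps": [[[0,0,0.2],[0,0,0],-0.6],[[0,0,0],[0,0,0],-0.6]]}}

```text
clock: 18.38
tcp_pos: [0.5109, -0.2732, 0.0623]
tool_rot: [3.141, 0.001, -0.181]
force: [0.3, -0.2, -5.2]
width: 0.0323
```

>>> {"op": "servo_tool", "data": {"steps": [[[0,0,0.15],[0,0,0],-0.6],[[0,0,0],[0,0,0],-0.6]]}}

```text
clock: 18.62
tcp_pos: [0.511, -0.2733, 0.0608]
tool_rot: [3.141, 0.001, -0.181]
force: [0.4, 0.1, -4.8]
width: 0.0324
```

>>> {"op": "servo_tool", "data": {"steps": [[[0,0,0.15],[0,0,0],-0.6],[[0,0,0],[0,0,0],-0.6]]}}

```text
clock: 18.88
tcp_pos: [0.5109, -0.2733, 0.0593]
tool_rot: [3.141, 0.001, -0.181]
force: [0.6, 0.1, -5.7]
width: 0.0323
```

Run:
```python
from h import *
o=bot.get_obs();print(o['tcp_pos'],o['tool_rot'],o['force'],o['wrist_torque'])
cv2.imwrite('pics/w15.png',bot.get_image('wrist')[:,:,::-1])
crop('',bot.get_image('side')[:,:,::-1],250,130,350,215,6,'pics/s15.png')
```

```text
[ 0.51091782 -0.2732719   0.05929492] [ 3.14140610e+00  6.67281266e-04 -1.80914554e-01] [ 0.63882923  0.10847532 -5.6899522 ] [ 0.01063606 -0.0146531  -0.02842013]
```

View pics/w15.png

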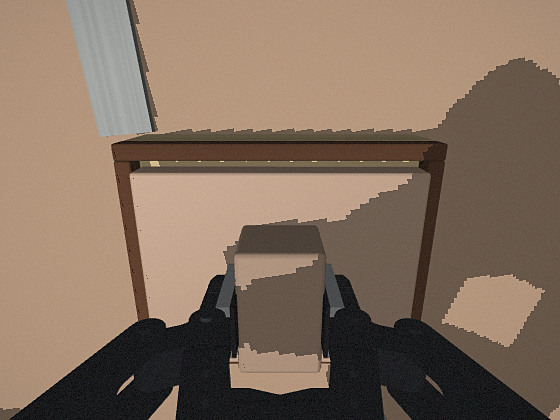

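View pics/s15.png

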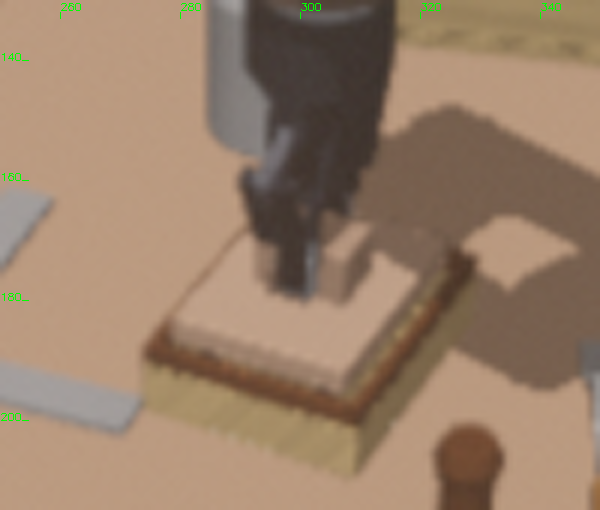

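>>> {"op": "servo_tool", "data": {"steps": [[[0,0,0.1],[0,0,0],-0.6],[[0,0,0.1],[0,0,0],-0.6],[[0,0,0],[0,0,0],-0.6]]}}

```text
clock: 19.35
tcp_pos: [0.5112, -0.2733, 0.0585]
tool_rot: [3.141, -0.0, -0.181]
force: [-3.1, 4.7, 10.5]
width: 0.0322
```

>>> {"op": "servo_tool", "data": {"steps": [[[0,0,0.1],[0,0,0],-0.6],[[0,0,0.1],[0,0,0],-0.6],[[0,0,0],[0,0,0],-0.6]]}}

```text
clock: 19.73
tcp_pos: [0.5114, -0.2734, 0.0575]
tool_rot: [3.141, -0.001, -0.181]
force: [-7.9, 7.7, 24.0]
width: 0.0322
```

Run:
```python
from h import *
o=bot.get_obs();print(o['tcp_pos'],o['tool_rot'],o['force'],o['wrist_torque'])
```

```text
[ 0.51144162 -0.27340613  0.05748994] [ 3.14066166e+00 -1.14239287e-03 -1.80794174e-01] [-7.90995459  7.68884836 23.958975  ] [ 0.96900064  1.76193345 -0.24168638]
```

>>> {"op": "servo_tool", "data": {"steps": [[[0,0,0.1],[0,0,0],-0.6],[[0,0,0.1],[0,0,0],-0.6],[[0,0,0],[0,0,0],-0.6]], "newtons": 120}}

```text
clock: 20.1
tcp_pos: [0.5114, -0.2735, 0.0561]
tool_rot: [3.14, -0.001, -0.181]
force: [-12.1, 8.9, 33.0]
width: 0.0324
```

>>> {"op": "servo_tool", "data": {"steps": [[[0,0,0.1],[0,0,0],-0.6],[[0,0,0.1],[0,0,0],-0.6],[[0,0,0],[0,0,0],-0.6]]}}

```text
clock: 20.48
tcp_pos: [0.5114, -0.2735, 0.0544]
tool_rot: [3.14, -0.001, -0.181]
force: [-14.3, 9.3, 36.7]
width: 0.0325
```

Run:
```python
from h import *
o=bot.get_obs();print(o['tcp_pos'],o['tool_rot'],o['force'],o['wrist_torque'])
cv2.imwrite('pics/w16.png',bot.get_image('wrist')[:,:,::-1])
```

```text
[ 0.51140449 -0.27348394  0.05441635] [ 3.14040907e+00 -1.41166453e-03 -1.80816791e-01] [-14.33739028   9.33048971  36.65977817] [ 1.84461807  2.54096257 -0.16879039]
```

View pics/w16.png

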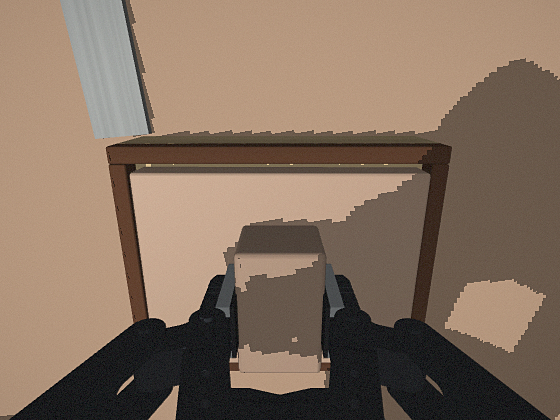

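>>> {"op": "servo_tool", "data": {"steps": [[[0,0,0.1],[0,0,0],-0.6],[[0,0,0.1],[0,0,0],-0.6],[[0,0,0],[0,0,0],-0.6]]}}

```text
clock: 20.9
tcp_pos: [0.5114, -0.2735, 0.0524]
tool_rot: [3.14, -0.001, -0.181]
force: [-14.1, 9.3, 37.1]
width: 0.0326
```

>>> {"op": "servo_tool", "data": {"steps": [[[0,0,0.1],[0,0,0],-0.6],[[0,0,0],[0,0,0],-0.6]]}}

```text
clock: 21.15
tcp_pos: [0.5114, -0.2735, 0.0514]
tool_rot: [3.14, -0.001, -0.181]
force: [-14.1, 9.5, 37.9]
width: 0.0325
```

Run:
```python
from h import *
cv2.imwrite('pics/w17.png',bot.get_image('wrist')[:,:,::-1])
crop('',bot.get_image('side')[:,:,::-1],250,130,350,215,6,'pics/s17.png')
```

```text
(no output)
```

View pics/w17.png

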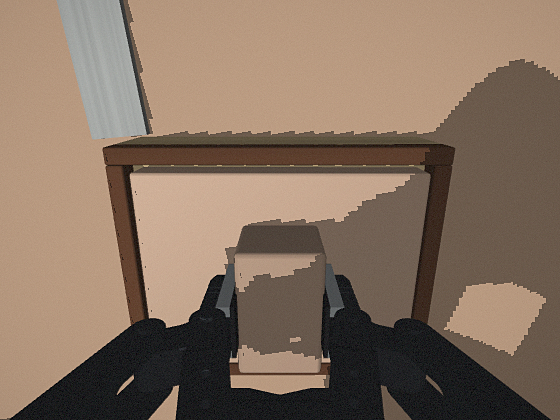

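View pics/s17.png

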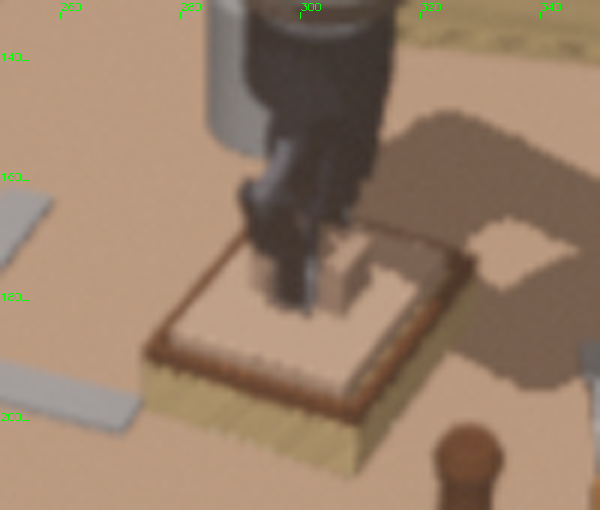

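>>> {"op": "servo_tool", "data": {"steps": [[[0,0,0.1],[0,0,0],-0.6],[[0,0,0],[0,0,0],-0.6]]}}

```text
clock: 21.5
tcp_pos: [0.5114, -0.2735, 0.0504]
tool_rot: [3.14, -0.001, -0.181]
force: [-14.6, 9.8, 37.1]
width: 0.0322
```

>>> {"op": "servo_tool", "data": {"steps": [[[0,0,0.1],[0,0,0],-0.6],[[0,0,0],[0,0,0],-0.6]]}}

```text
clock: 21.75
tcp_pos: [0.5113, -0.2735, 0.0496]
tool_rot: [3.14, -0.001, -0.181]
force: [-16.9, 9.8, 40.9]
width: 0.0324
```

>>> {"op": "servo_tool", "data": {"steps": [[[0,0,0.1],[0,0,0],-0.6],[[0,0,0],[0,0,0],-0.6]]}}

```text
clock: 22.0
tcp_pos: [0.5112, -0.2735, 0.0495]
tool_rot: [3.14, -0.001, -0.181]
force: [-24.0, 13.3, 54.5]
width: 0.0324
```

>>> {"op": "servo_tool", "data": {"steps": [[[0,0,0.1],[0,0,0],-0.6],[[0,0,0],[0,0,0],-0.6]]}}

```text
clock: 22.25
tcp_pos: [0.5113, -0.2735, 0.0495]
tool_rot: [3.14, -0.002, -0.181]
force: [-29.3, 16.7, 69.4]
width: 0.0324
```

>>> {"op": "servo_tool", "data": {"steps": [[[0,0,0.1],[0,0,0],-0.6],[[0,0,0],[0,0,0],-0.6]]}}

```text
clock: 22.5
tcp_pos: [0.5113, -0.2736, 0.0494]
tool_rot: [3.14, -0.002, -0.181]
force: [-36.5, 20.2, 83.2]
width: 0.0324
```

Run:
```python
from h import *
o=bot.get_obs();print(o['tcp_pos'],o['tool_rot'],o['force'],o['wrist_torque'])
cv2.imwrite('pics/w18.png',bot.get_image('wrist')[:,:,::-1])
```

```text
[ 0.5112826  -0.27355424  0.04939739] [ 3.13988667e+00 -2.04391022e-03 -1.80811060e-01] [-36.52568868  20.24666675  83.2278691 ] [ 4.19584276  5.52086657 -0.19149361]
```

View pics/w18.png

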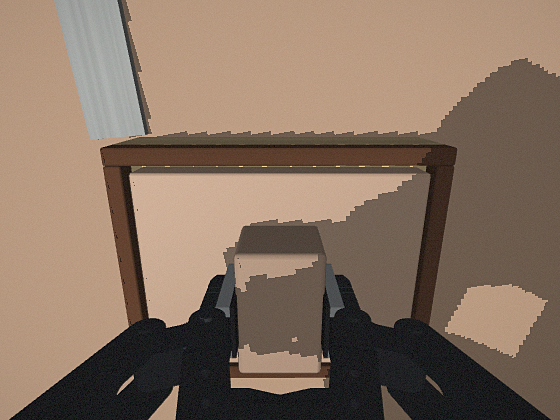

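>>> {"op": "servo_tool", "data": {"steps": [[[0,0,-0.2],[0,0,0],-0.6],[[0,0,-0.2],[0,0,0],-0.6],[[0,0,0],[0,0,0],-0.6]]}}

```text
clock: 22.92
tcp_pos: [0.5113, -0.2735, 0.0495]
tool_rot: [3.141, -0.001, -0.181]
force: [-10.8, 5.6, 24.3]
width: 0.0325
```

>>> {"op": "servo_tool", "data": {"steps": [[[0,0,0],[0,0,0],0.5],[[0,0,0],[0,0,0],0.8],[[0,0,-1],[0,0,0],1],[[0,0,-3],[0,0,0],1],[[0,0,-4],[0,0,0],1]], "newtons": 30}}

```text
clock: 23.55
tcp_pos: [0.5107, -0.2731, 0.1283]
tool_rot: [-3.141, 0.002, -0.181]
force: [0.5, -0.6, 0.3]
width: 0.0855
```

>>> {"op": "servo_tool", "data": {"steps": [[[-1,0,-3],[0,0,0],1],[[-1.5,0,-3],[0,0,0],1],[[-1,0,0],[0,0,0],1],[[0,0,0],[0,0,0],1],[[0,0,0],[0,0,0],1]]}}

```text
clock: 24.18
tcp_pos: [0.4766, -0.2669, 0.1867]
tool_rot: [-3.141, 0.001, -0.181]
force: [-0.4, 0.7, 0.1]
width: 0.0855
```

Run:
```python
from h import *
import pickle
o=bot.get_obs();print(o['tcp_pos'],o['tool_rot'],o['force'])
C=cal('wrist');im=bot.get_image('wrist')[:,:,::-1];cv2.imwrite('pics/w19.png',im);pickle.dump(C,open('w19.pkl','wb'))
crop('',im,150,60,410,300,3,'pics/w19z.png')
crop('',bot.get_image('side')[:,:,::-1],250,130,350,215,6,'pics/s19.png')
crop('',bot.get_image('scene')[:,:,::-1],190,220,300,310,6,'pics/c19.png')
```

```text
[ 0.47663841 -0.26686396  0.18671646] [-3.14129058e+00  1.44196913e-03 -1.80949071e-01] [-0.35714105  0.74063517  0.13611777]
```

View pics/w19z.png

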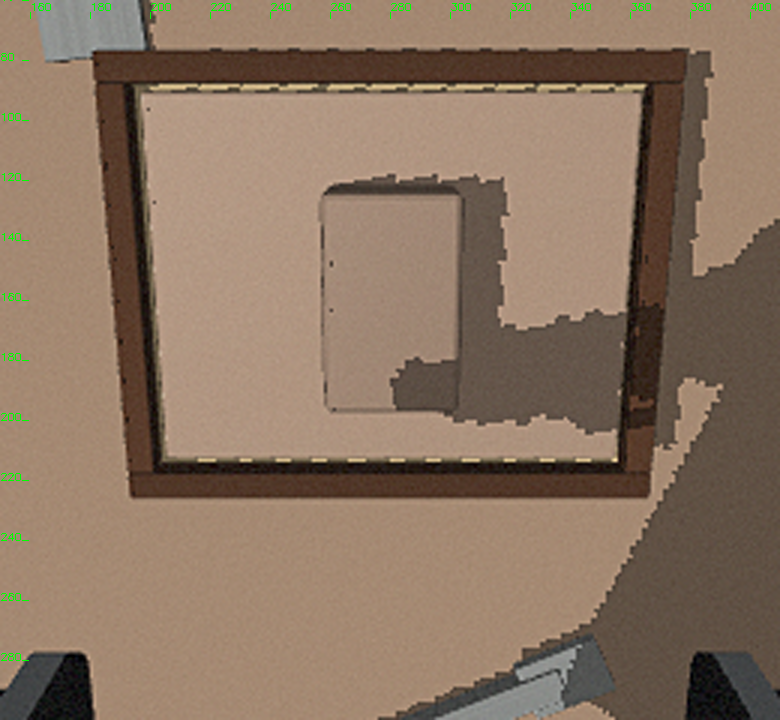

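View pics/s19.png

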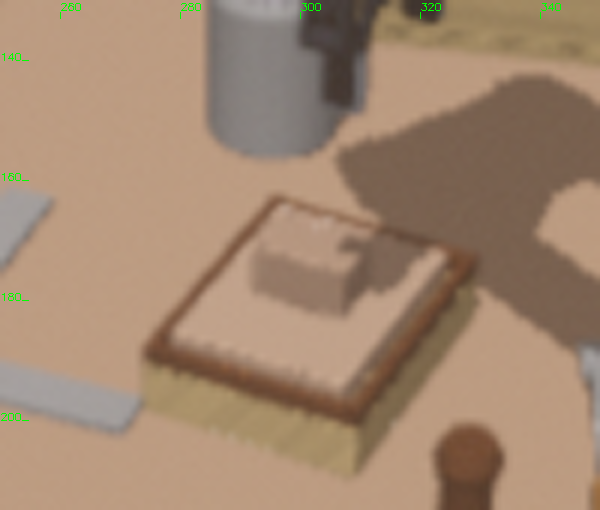

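View pics/c19.png

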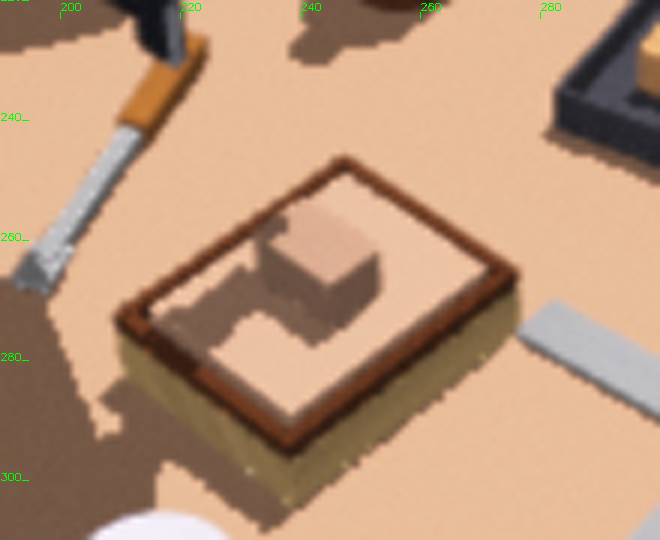

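Run:
```python
from h import *
y=-.1805;b=np.array([.5105,-.2732])
Rz=np.array([[np.cos(y),-np.sin(y)],[np.sin(y),np.cos(y)]])
for p in [(-.034,-.047),(-.034,.047),(.034,.047),(.034,-.047)]:
    q=b+Rz@p; print(p,q.round(4)); 
    go([*q,.065],[np.pi,0,y])
```

```text
(-0.034, -0.047) [ 0.4686 -0.3133]
shift cm (in present axes) [ 0.05  4.72 12.18] rotvec [-0.0002  0.0015 -0.0002]
(-0.034, 0.047) [ 0.4855 -0.2209]
shift cm (in present axes) [ 0.05 -4.68 12.18] rotvec [-0.0002  0.0015 -0.0002]
(0.034, 0.047) [ 0.5524 -0.2331]
shift cm (in present axes) [ 6.85 -4.69 12.17] rotvec [-0.0002  0.0015 -0.0002]
(0.034, -0.047) [ 0.5355 -0.3255]
shift cm (in present axes) [ 6.85  4.71 12.17] rotvec [-0.0002  0.0015 -0.0002]
```

>>> {"op": "servo_tool", "data": {"steps": [[[0,2.4,3],[0,0,0],-1],[[0,2.3,3],[0,0,0],-1],[[0,0,2.5],[0,0,0],-1],[[0,0,2],[0,0,0],-1],[[0,0,1.5],[0,0,0],-1]]}}

```text
clock: 24.95
tcp_pos: [0.468, -0.3131, 0.0662]
tool_rot: [-3.141, 0.001, -0.181]
force: [0.3, 0.5, 0.5]
width: -0.0002
```

>>> {"op": "servo_tool", "data": {"steps": [[[0,0,0.6],[0,0,0],-1],[[0,0,0.4],[0,0,0],-1],[[0,0,0.3],[0,0,0],-1],[[0,0,0],[0,0,0],-1]]}}

```text
clock: 25.45
tcp_pos: [0.4682, -0.3133, 0.0547]
tool_rot: [3.141, 0.0, -0.181]
force: [-0.5, 0.1, -0.3]
width: -0.0001
```

>>> {"op": "servo_tool", "data": {"steps": [[[0,0,0.3],[0,0,0],-1],[[0,0,0.2],[0,0,0],-1],[[0,0,0],[0,0,0],-1]]}}

```text
clock: 25.82
tcp_pos: [0.468, -0.3132, 0.0493]
tool_rot: [3.141, 0.001, -0.181]
force: [0.1, 0.0, -0.1]
width: -0.0003
```

>>> {"op": "servo_tool", "data": {"steps": [[[0,0,0.2],[0,0,0],-1],[[0,0,0],[0,0,0],-1]]}}

```text
clock: 26.08
tcp_pos: [0.4682, -0.3133, 0.048]
tool_rot: [3.141, 0.0, -0.181]
force: [-2.6, 2.0, 9.0]
width: -0.0003
```

>>> {"op": "servo_tool", "data": {"steps": [[[0,0,0.1],[0,0,0],-1],[[0,0,0],[0,0,0],-1]]}}

```text
clock: 26.32
tcp_pos: [0.4683, -0.3134, 0.048]
tool_rot: [3.141, -0.0, -0.181]
force: [-8.2, 5.8, 23.3]
width: -0.0
```

>>> {"op": "servo_tool", "data": {"steps": [[[0,0,-2],[0,0,0],-1],[[0,0,-3.5],[0,0,0],-1],[[0,-4.7,0],[0,0,0],-1],[[0,-4.7,0],[0,0,0],-1],[[0,0,0.5],[0,0,0],-1]]}}

```text
clock: 26.95
tcp_pos: [0.4856, -0.2185, 0.0969]
tool_rot: [3.141, -0.0, -0.178]
force: [-0.5, -1.2, -0.3]
width: -0.0
```

>>> {"op": "servo_tool", "data": {"steps": [[[0,0,2],[0,0,0],-1],[[0,0,2],[0,0,0],-1],[[0,0,0.4],[0,0,0],-1],[[0,0,0],[0,0,0],-1]]}}

```text
clock: 27.45
tcp_pos: [0.485, -0.2212, 0.0527]
tool_rot: [3.141, 0.001, -0.181]
force: [-0.4, 0.5, -0.7]
width: -0.0001
```

>>> {"op": "servo_tool", "data": {"steps": [[[0,0,0.3],[0,0,0],-1],[[0,0,0.2],[0,0,0],-1],[[0,0,0.1],[0,0,0],-1],[[0,0,0],[0,0,0],-1]]}}

```text
clock: 27.95
tcp_pos: [0.4853, -0.221, 0.048]
tool_rot: [3.141, -0.001, -0.181]
force: [-7.0, 3.2, 20.8]
width: 0.0001
```

>>> {"op": "servo_tool", "data": {"steps": [[[0,0,0.1],[0,0,0],-1],[[0,0,0],[0,0,0],-1]]}}

```text
clock: 28.2
tcp_pos: [0.4853, -0.221, 0.0479]
tool_rot: [3.14, -0.001, -0.181]
force: [-12.9, 7.3, 36.4]
width: 0.0001
```

Two corners sit at 48.0 mm. Now the +x corners.

>>> {"op": "servo_tool", "data": {"steps": [[[0,0,-2],[0,0,0],-1],[[0,0,-3.5],[0,0,0],-1],[[3.4,0,0],[0,0,0],-1],[[3.4,0,0],[0,0,0],-1],[[0,0,0.5],[0,0,0],-1]]}}

```text
clock: 28.82
tcp_pos: [0.5535, -0.2333, 0.0954]
tool_rot: [3.141, -0.0, -0.18]
force: [-0.6, 0.4, -0.4]
width: -0.0002
```

>>> {"op": "servo_tool", "data": {"steps": [[[0,0,2],[0,0,0],-1],[[0,0,2],[0,0,0],-1],[[0,0,0.4],[0,0,0],-1],[[0,0,0],[0,0,0],-1]]}}

```text
clock: 29.32
tcp_pos: [0.5517, -0.233, 0.0518]
tool_rot: [3.141, 0.0, -0.181]
force: [0.0, 0.7, 0.7]
width: -0.0001
```

>>> {"op": "servo_tool", "data": {"steps": [[[0,0,0.3],[0,0,0],-1],[[0,0,0.2],[0,0,0],-1],[[0,0,0.1],[0,0,0],-1],[[0,0,0],[0,0,0],-1]]}}

```text
clock: 29.82
tcp_pos: [0.5522, -0.2332, 0.0479]
tool_rot: [3.141, -0.001, -0.181]
force: [-12.3, 6.3, 29.9]
width: -0.0001
```

>>> {"op": "servo_tool", "data": {"steps": [[[0,0,-2],[0,0,0],-1],[[0,0,-3.5],[0,0,0],-1],[[0,4.7,0],[0,0,0],-1],[[0,4.7,0],[0,0,0],-1],[[0,0,0.5],[0,0,0],-1]]}}

```text
clock: 30.45
tcp_pos: [0.5344, -0.3283, 0.0958]
tool_rot: [3.14, -0.0, -0.184]
force: [-0.1, 0.3, -0.0]
width: 0.0
```

>>> {"op": "servo_tool", "data": {"steps": [[[0,0,2],[0,0,0],-1],[[0,0,2],[0,0,0],-1],[[0,0,0.4],[0,0,0],-1],[[0,0,0],[0,0,0],-1]]}}

```text
clock: 30.95
tcp_pos: [0.5351, -0.3249, 0.0511]
tool_rot: [-3.142, 0.001, -0.18]
force: [0.2, -0.4, 0.6]
width: -0.0002
```

>>> {"op": "servo_tool", "data": {"steps": [[[0,0,0.3],[0,0,0],-1],[[0,0,0.2],[0,0,0],-1],[[0,0,0],[0,0,0],-1]]}}

```text
clock: 31.32
tcp_pos: [0.5354, -0.3256, 0.048]
tool_rot: [3.141, -0.001, -0.181]
force: [-3.6, 4.5, 14.8]
width: -0.0003
```

>>> {"op": "servo_tool", "data": {"steps": [[[0,0,0.1],[0,0,0],-1],[[0,0,0],[0,0,0],-1]]}}

```text
clock: 31.58
tcp_pos: [0.5354, -0.3256, 0.0479]
tool_rot: [3.14, -0.001, -0.181]
force: [-9.6, 7.3, 27.1]
width: -0.0001
```

>>> {"op": "servo_tool", "data": {"steps": [[[0,0,-1.5],[0,0,0],-1],[[0,0,-4],[0,0,0],-1],[[-2,-1.5,-5],[0,0,0],-1],[[-4,-2,-5],[0,0,0],-1],[[-4,-1,-2],[0,0,0],-1]]}}

```text
clock: 32.2
tcp_pos: [0.447, -0.2645, 0.2202]
tool_rot: [3.139, -0.003, -0.18]
force: [0.5, -0.1, 0.2]
width: -0.0001
```

>>> {"op": "servo_tool", "data": {"steps": [[[-1,0,0],[0,0,0],-1],[[0,0,0],[0,0,0],-1],[[0,0,0],[0,0,0],-1]]}}

```text
clock: 32.58
tcp_pos: [0.4379, -0.2635, 0.2163]
tool_rot: [-3.141, 0.001, -0.181]
force: [-0.1, 0.2, -0.1]
width: -0.0002
```

Run:
```python
from h import *
for n in ['wrist','scene','side']: cv2.imwrite(f'pics/f_{n}.png',bot.get_image(n)[:,:,::-1])
o=bot.get_obs(); print(o['clock'],o['tcp_pos'],o['force'])
```

```text
32.725 [ 0.43778626 -0.2633901   0.21627474] [-0.16001672 -0.28549203 -0.39447557]
```

View pics/f_wrist.png

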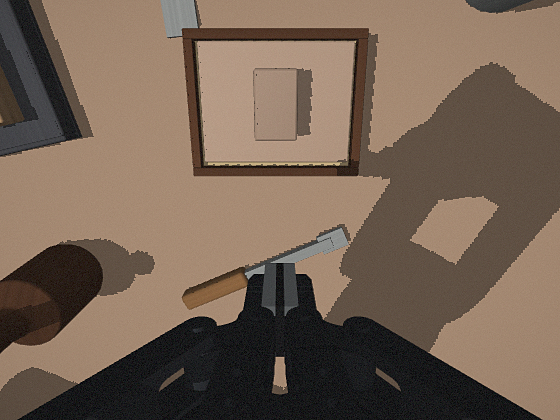

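View pics/f_scene.png

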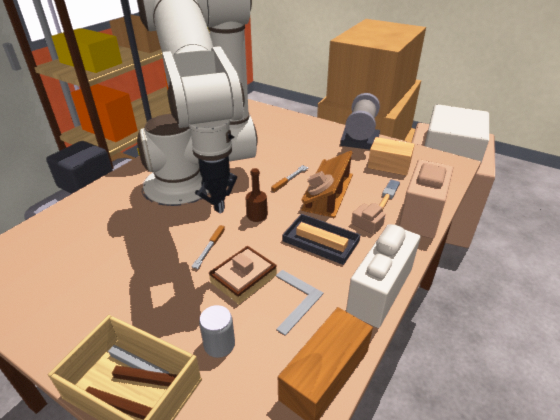

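View pics/f_side.png

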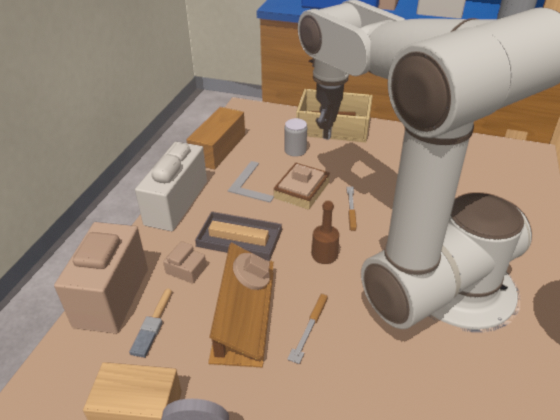

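Run:
```python
from bench import bot
print(bot.finish_job())
```

```text
the job is handed in; nothing more can be done
None
```

The job is done and was handed in at about 33 s of the 72 s allowed; `finish_job` gives no verdict.

- **Batten:** it lies flat in the steel tray, seen in the wrist, scene and side pictures.
- **Oblong slab:** I lifted it off the rack by its boss, levelled it and lowered it inside the rim with the boss up. I then pressed it down until it stopped hard at about 83 N vertical force (about 93 N total).
- **Level check:** I touched the slab's face with the shut fingertips above each of the four studs at 20 to 40 N. Each point read 47.9 to 48.0 mm, against 48 mm for home.
- **Bystanders:** in the last pictures the round slab is still on the rack and the other things look unmoved. The gripper is clear and the force reads zero.

Three checks did not quite agree with what I expected:

- **Depth from the pictures:** my hand-picked image points put the bed and batten 2 to 10 mm too low, so I relied on the given heights and on touch.
- **Hard stop:** the slab stopped with the gripper about 3.5 mm lower than I had worked out from the grasp. The fingertip readings settled that it was home.
- **Slide in the rim:** during the corner presses the slab slid a few millimetres towards the bed's +x side. It stayed inside the rim and flat.

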